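# Gauge a specimen stub and tip out the tall batch

### The arm

A 6-joint arm with a two-finger parallel gripper is mounted at the origin on the work surface. World frame = base frame: x ahead of the robot, y to its left, z up, the work surface at z = 0. Lengths are in mm, angles in degrees, forces in N, time in s.
With the tool pointing down it reaches from about 350 to 850 mm from the base axis. Payload 8.1 kg.
Tool frame: the origin (TCP) lies midway between the tips of the shut fingers; the grasp point (between the pads) lies 19 mm behind it; z points along the fingers, y is the direction in which the jaws open and shut (so a half turn about z gives the same grasp; the last joint's range is limited). The gripper opens to 85 mm and grips with 20 to 120 N. Pads are 22 mm wide; open, the fingers measure 114 mm over their backs; the gripper's body (76 mm by 85 mm) begins 54 mm behind the grasp point. The pads swing forward as they close: fully open they stand 13 mm farther back than shut.
Start: joints at [60.825, 7.471, 85.268, -0, 87.261, -4.893], TCP at [246.716, 546.934, 231.292] pointing down, gripper open.
Joint ranges: [-169.43, 169.43], [-51.17, 129.36], [1.28, 143.12], [-76.62, 256.62], [0, 156.53], [-152.29, 152.29]. Speed limits (degrees/s): [136.94, 136.94, 159.86, 180, 180, 180].

### API

Orientations are given as [roll, pitch, yaw] about the fixed x, y, z axes, in that order (R = Rz(yaw) Ry(pitch) Rx(roll)).
In Python, from bench import r gives the robot as it stands.
- The arm moves only by the shell command python3 -m jog 'ROWS' [FORCE]. ROWS is JSON, a list of rows, each a list of 5 numbers: the shift along the tool's x, y, z in m, then the turn about the tool's z in rad, then the opening, from 0 (shut) to 1 (fully open). A call has 1 to 20 rows; each row is the pose to reach, as a shift and turn from the pose measured when the call began, along the tool's axes at that moment; what a row does not reach only later rows make up. A row lasts 1/10 s, in which the tool goes at most 50 mm and 8.59 degrees, less where a joint would pass 70% of its speed; a pose out of reach is approached as far as the arm can. A call with a gripper value outside its range is refused whole. The fingers move at their own pace and stop on an object; FORCE is the grip in N (left out, the last holds). Time passes only in rows, so rows that repeat a pose let the fingers close. It gives the time, the measured TCP pose, the force and the opening at its end, in the units of the state.
- r.sense(): the state, without advancing time (a new reading comes with each control period).
- r.snapshot(name): name is "scene" or "top" or "wrist"; returns a dict with "pixels" (420x560x3 uint8, red, green, blue), "K" (3x3 intrinsics, pixels), "R" (3x3) and "t" (3): a world point X has camera coordinates R X + t. Camera axes: x right, y down, z forward; pixel columns grow to the right and rows downward; lengths in mm; the calibration is good to about 2 mm. A picture is of the moment at which its call begins. There is no depth.
- r.hand_in(): hands the job in, once; it reports no verdict.
The state is a dict: "time": time; "joint_pos": joint angles; "qd": joint speeds; "joint_efforts": joint torques, N m; "tool_pos": TCP position; "tcp_rot": TCP orientation; "ft_force": force on the tool from outside, world axes, zero at the start; "wrist_torque": the same for the moment, N m; "finger_gap": finger opening in mm.
Only numpy, scipy, OpenCV 4.12 (cv2) and the standard library are available. Lean on these libraries where they do the work, as an engineer would, in place of code of your own. Each camera call takes 0.05 s, during which the arm holds its last target.

### The job

One of the two tip trays holds 16 mm specimen stubs, the other 12 mm ones, and they look alike: take a stub from the tray on the robot's left, stand it in the middle of the gauge's anvil, let go, press the lever until it firms up, hold it there a moment without forcing it, and tell the stub's height from how far the lever went. Let the lever up, put the stub back with its own kind, then lift the tray of 16 mm stubs by its handle until all three have slid into its catch pan, and lower it gently to rest. Leave the other tray down with its three stubs standing in it, and do not disturb the things around.

Things in the scene. Friction and masses are not known exactly. Their poses are not given: they have to be found in the camera images.
- gauge: Height gauge. Origin: bench under the anvil; x from its open front to the column, z up. Cream base 35 mm high, 130 wide, x -70 to 130 mm; column at x = 90. Over the anvil hangs a 16 mm spindle with a flat foot 24 mm across; above 187 mm a guide 44 mm across with the head behind it and a dial on its +y side (y 31 to 89, from 233 up): the anvil is reached only slantwise from the front. Lever on the -y side
- gauge_anvil (a point): centre of the anvil's flat top, a steel button 26 mm across, 60 mm above the bench
- gauge_foot: spindle with the flat foot; origin at the centre of the foot's underside, 57 mm above the anvil when the lever is up; moves straight down 50 mm per rad of lever
- lever_ball (a point): centre of the black ball (28 mm across) at the lever's end; moves with the lever, 160 mm from its pivot at (0, -46, 215) mm in the gauge's frame, in the gauge's y-z plane. At rest the lever points outward (-y) and 40 degrees up; pressing swings the ball down and first outward
- gauge_lever (a joint): lever travel, rad: 0 at rest (up), grows as the ball is pressed down. Return spring: 2 to 5 N at the ball. When the foot meets a stub the lever firms up abruptly: at about 0.82 on a 16 mm stub, 0.90 on a 12 mm one; over the bare anvil it runs on to a stop at 1.15. Rises by itself if let go
- rack_left: the stand on the robot's left with a hinged steel tip tray; holds either the 16 or the 12 mm stubs. Origin: bench under the tray; x from handle to hinge to catch pan, z up. Tray floor 60 mm up, x -80 to 88 mm, 110 mm wide inside, walls 24 mm, none at the hinge end where stubs slide out. Hinge line along y at x = 75, 56 up. Pan inside: x 96 to 204, 124 wide, floor 9 up, walls 46 up (80 at the far end)
- rack_left_handle (a point): centre of the tray's black handle bar, 16 mm thick, 28 mm long across the tray (flat ends), 28 mm in front of the tray's front wall; with the tray down it is at x = -110 mm, 70 mm up in the stand's frame; moves with the tray
- rack_left_tip (a joint): tray angle, rad: 0 down, grows as the handle is lifted, limit 1.1. Stubs slide from 0.25 to 0.45. Lifting takes 2 to 3 N at the handle; it falls back if let go
- rack_right: the stand on the robot's right with a hinged steel tip tray; holds either the 16 or the 12 mm stubs. Origin: bench under the tray; x from handle to hinge to catch pan, z up. Tray floor 60 mm up, x -80 to 88 mm, 110 mm wide inside, walls 24 mm, none at the hinge end where stubs slide out. Hinge line along y at x = 75, 56 up. Pan inside: x 96 to 204, 124 wide, floor 9 up, walls 46 up (80 at the far end)
- rack_right_handle (a point): centre of the tray's black handle bar, 16 mm thick, 28 mm long across the tray (flat ends), 28 mm in front of the tray's front wall; with the tray down it is at x = -110 mm, 70 mm up in the stand's frame; moves with the tray
- rack_right_tip (a joint): tray angle, rad: 0 down, grows as the handle is lifted, limit 1.1. Stubs slide from 0.25 to 0.45. Lifting takes 2 to 3 N at the handle; it falls back if let go
- drag_hand (a joint): red drag hand on the lever's quadrant, rad on the same scale as the lever: the lever pushes it down and it stays at the furthest point the lever has reached. It starts anywhere from 0 to 0.3 and need not be set
- stub_1_mid (a point): aluminium specimen stub, a plain cylinder 32 mm across, 12 or 16 mm high (24 to 39 g). Stubs 1 to 3 share one tray and one height, 4 to 6 the other. This one stands in front, with room for fingers. The point is on its axis, 6 mm above its underside; z along the axis
- stub_2_mid (a point): aluminium specimen stub, a plain cylinder 32 mm across, 12 or 16 mm high (24 to 39 g). Stubs 1 to 3 share one tray and one height, 4 to 6 the other. This one stands nearer the hinge. The point is on its axis, 6 mm above its underside; z along the axis
- stub_3_mid (a point): aluminium specimen stub, a plain cylinder 32 mm across, 12 or 16 mm high (24 to 39 g). Stubs 1 to 3 share one tray and one height, 4 to 6 the other. This one stands nearer the hinge. The point is on its axis, 6 mm above its underside; z along the axis
- stub_4_mid (a point): aluminium specimen stub, a plain cylinder 32 mm across, 12 or 16 mm high (24 to 39 g). Stubs 1 to 3 share one tray and one height, 4 to 6 the other. This one stands in front, with room for fingers. The point is on its axis, 6 mm above its underside; z along the axis
- stub_5_mid (a point): aluminium specimen stub, a plain cylinder 32 mm across, 12 or 16 mm high (24 to 39 g). Stubs 1 to 3 share one tray and one height, 4 to 6 the other. This one stands nearer the hinge. The point is on its axis, 6 mm above its underside; z along the axis
- stub_6_mid (a point): aluminium specimen stub, a plain cylinder 32 mm across, 12 or 16 mm high (24 to 39 g). Stubs 1 to 3 share one tray and one height, 4 to 6 the other. This one stands nearer the hinge. The point is on its axis, 6 mm above its underside; z along the axis
- petri_dish: shallow glass dish, 60 mm across, 14 mm high; not part of the job
- slide_box: blue box, 100 x 85 x 32 mm; not part of the job
- amber_bottle: brown glass bottle, 44 mm across, 85 mm high; not part of the job
- beaker: glass beaker, 66 mm across, 75 mm high; not part of the job
- forceps: steel forceps lying flat, 135 mm long; not part of the job
- tip_box: green box, 85 x 120 x 55 mm; not part of the job

How it is judged (in metres and radians):
On the way, in this order (a step that is already met when the one before it is completed fails the run):
1. a stub from the left tray stands flat in the middle of the anvil (within 8 mm), let go ((((horizontal distance between stub_1_mid and gauge_anvil below 0.008 m and z of stub_1_mid in the frame of gauge between 0.062 and 0.07 m and angle between stub_1_mid's own z axis and vertical below 0.06 rad) and horizontal distance between each of stub_2_mid, stub_3_mid and rack_left below 0.09 m) or ((horizontal distance between stub_2_mid and gauge_anvil below 0.008 m and z of stub_2_mid in the frame of gauge between 0.062 and 0.07 m and angle between stub_2_mid's own z axis and vertical below 0.06 rad) and horizontal distance between each of stub_1_mid, stub_3_mid and rack_left below 0.09 m) or ((horizontal distance between stub_3_mid and gauge_anvil below 0.008 m and z of stub_3_mid in the frame of gauge between 0.062 and 0.07 m and angle between stub_3_mid's own z axis and vertical below 0.06 rad) and horizontal distance between each of stub_1_mid, stub_2_mid and rack_left below 0.09 m) or ((horizontal distance between stub_4_mid and gauge_anvil below 0.008 m and z of stub_4_mid in the frame of gauge between 0.062 and 0.07 m and angle between stub_4_mid's own z axis and vertical below 0.06 rad) and horizontal distance between each of stub_5_mid, stub_6_mid and rack_left below 0.09 m) or ((horizontal distance between stub_5_mid and gauge_anvil below 0.008 m and z of stub_5_mid in the frame of gauge between 0.062 and 0.07 m and angle between stub_5_mid's own z axis and vertical below 0.06 rad) and horizontal distance between each of stub_4_mid, stub_6_mid and rack_left below 0.09 m) or ((horizontal distance between stub_6_mid and gauge_anvil below 0.008 m and z of stub_6_mid in the frame of gauge between 0.062 and 0.07 m and angle between stub_6_mid's own z axis and vertical below 0.06 rad) and horizontal distance between each of stub_4_mid, stub_5_mid and rack_left below 0.09 m)) and contact force between the fingers and anything else below 0.2 N), for 0.2 s.
2. the lever is pressed until the gauge's foot sits firmly on that stub, and held for a moment ((((horizontal distance between stub_1_mid and gauge_anvil below 0.008 m and z of stub_1_mid in the frame of gauge between 0.062 and 0.07 m and angle between stub_1_mid's own z axis and vertical below 0.06 rad) and horizontal distance between each of stub_2_mid, stub_3_mid and rack_left below 0.09 m) or ((horizontal distance between stub_2_mid and gauge_anvil below 0.008 m and z of stub_2_mid in the frame of gauge between 0.062 and 0.07 m and angle between stub_2_mid's own z axis and vertical below 0.06 rad) and horizontal distance between each of stub_1_mid, stub_3_mid and rack_left below 0.09 m) or ((horizontal distance between stub_3_mid and gauge_anvil below 0.008 m and z of stub_3_mid in the frame of gauge between 0.062 and 0.07 m and angle between stub_3_mid's own z axis and vertical below 0.06 rad) and horizontal distance between each of stub_1_mid, stub_2_mid and rack_left below 0.09 m) or ((horizontal distance between stub_4_mid and gauge_anvil below 0.008 m and z of stub_4_mid in the frame of gauge between 0.062 and 0.07 m and angle between stub_4_mid's own z axis and vertical below 0.06 rad) and horizontal distance between each of stub_5_mid, stub_6_mid and rack_left below 0.09 m) or ((horizontal distance between stub_5_mid and gauge_anvil below 0.008 m and z of stub_5_mid in the frame of gauge between 0.062 and 0.07 m and angle between stub_5_mid's own z axis and vertical below 0.06 rad) and horizontal distance between each of stub_4_mid, stub_6_mid and rack_left below 0.09 m) or ((horizontal distance between stub_6_mid and gauge_anvil below 0.008 m and z of stub_6_mid in the frame of gauge between 0.062 and 0.07 m and angle between stub_6_mid's own z axis and vertical below 0.06 rad) and horizontal distance between each of stub_4_mid, stub_5_mid and rack_left below 0.09 m)) and value of joint gauge_lever above 0.72 rad and contact force between gauge_foot and anything else above 6 N), for 0.3 s.
3. the lever is let up again (value of joint gauge_lever below 0.1 rad), for 0.1 s.
4. the tray of 16 mm stubs (the left one if the lever's furthest travel was under 0.86 rad, else the right one) is lifted by at least 0.4 rad (((value of joint drag_hand between 0.74 and 0.86 rad and value of joint rack_left_tip above 0.4 rad) or (value of joint drag_hand between 0.86 and 0.97 rad and value of joint rack_right_tip above 0.4 rad))), for 0.1 s.
5. and brought down to rest (value of joint each of rack_left_tip, rack_right_tip below 0.03 rad), for 0.2 s.
At the end, for the whole second after the job is handed in: the three stubs of the 16 mm tray lie inside the catch pan of their own stand; the three of the 12 mm tray stand flat on the floor of their own tray; both trays are down (under 0.03 rad) and the gauge's lever is up (under 0.06 rad); nothing is held (all of step 5 and ((value of joint drag_hand between 0.74 and 0.86 rad and (x of stub_1_mid in the frame of rack_left between 0.093 and 0.207 m and y of stub_1_mid in the frame of rack_left between -0.065 and 0.065 m and z of stub_1_mid in the frame of rack_left between 0.005 and 0.05 m) and (x of stub_2_mid in the frame of rack_left between 0.093 and 0.207 m and y of stub_2_mid in the frame of rack_left between -0.065 and 0.065 m and z of stub_2_mid in the frame of rack_left between 0.005 and 0.05 m) and (x of stub_3_mid in the frame of rack_left between 0.093 and 0.207 m and y of stub_3_mid in the frame of rack_left between -0.065 and 0.065 m and z of stub_3_mid in the frame of rack_left between 0.005 and 0.05 m) and (x of stub_4_mid in the frame of rack_right between -0.08 and 0.085 m and y of stub_4_mid in the frame of rack_right between -0.058 and 0.058 m and z of stub_4_mid in the frame of rack_right between 0.06 and 0.072 m and angle between stub_4_mid's own z axis and vertical below 0.1 rad) and (x of stub_5_mid in the frame of rack_right between -0.08 and 0.085 m and y of stub_5_mid in the frame of rack_right between -0.058 and 0.058 m and z of stub_5_mid in the frame of rack_right between 0.06 and 0.072 m and angle between stub_5_mid's own z axis and vertical below 0.1 rad) and (x of stub_6_mid in the frame of rack_right between -0.08 and 0.085 m and y of stub_6_mid in the frame of rack_right between -0.058 and 0.058 m and z of stub_6_mid in the frame of rack_right between 0.06 and 0.072 m and angle between stub_6_mid's own z axis and vertical below 0.1 rad)) or (value of joint drag_hand between 0.74 and 0.86 rad and (x of stub_4_mid in the frame of rack_left between 0.093 and 0.207 m and y of stub_4_mid in the frame of rack_left between -0.065 and 0.065 m and z of stub_4_mid in the frame of rack_left between 0.005 and 0.05 m) and (x of stub_5_mid in the frame of rack_left between 0.093 and 0.207 m and y of stub_5_mid in the frame of rack_left between -0.065 and 0.065 m and z of stub_5_mid in the frame of rack_left between 0.005 and 0.05 m) and (x of stub_6_mid in the frame of rack_left between 0.093 and 0.207 m and y of stub_6_mid in the frame of rack_left between -0.065 and 0.065 m and z of stub_6_mid in the frame of rack_left between 0.005 and 0.05 m) and (x of stub_1_mid in the frame of rack_right between -0.08 and 0.085 m and y of stub_1_mid in the frame of rack_right between -0.058 and 0.058 m and z of stub_1_mid in the frame of rack_right between 0.06 and 0.072 m and angle between stub_1_mid's own z axis and vertical below 0.1 rad) and (x of stub_2_mid in the frame of rack_right between -0.08 and 0.085 m and y of stub_2_mid in the frame of rack_right between -0.058 and 0.058 m and z of stub_2_mid in the frame of rack_right between 0.06 and 0.072 m and angle between stub_2_mid's own z axis and vertical below 0.1 rad) and (x of stub_3_mid in the frame of rack_right between -0.08 and 0.085 m and y of stub_3_mid in the frame of rack_right between -0.058 and 0.058 m and z of stub_3_mid in the frame of rack_right between 0.06 and 0.072 m and angle between stub_3_mid's own z axis and vertical below 0.1 rad)) or (value of joint drag_hand between 0.86 and 0.97 rad and (x of stub_1_mid in the frame of rack_right between 0.093 and 0.207 m and y of stub_1_mid in the frame of rack_right between -0.065 and 0.065 m and z of stub_1_mid in the frame of rack_right between 0.005 and 0.05 m) and (x of stub_2_mid in the frame of rack_right between 0.093 and 0.207 m and y of stub_2_mid in the frame of rack_right between -0.065 and 0.065 m and z of stub_2_mid in the frame of rack_right between 0.005 and 0.05 m) and (x of stub_3_mid in the frame of rack_right between 0.093 and 0.207 m and y of stub_3_mid in the frame of rack_right between -0.065 and 0.065 m and z of stub_3_mid in the frame of rack_right between 0.005 and 0.05 m) and (x of stub_4_mid in the frame of rack_left between -0.08 and 0.085 m and y of stub_4_mid in the frame of rack_left between -0.058 and 0.058 m and z of stub_4_mid in the frame of rack_left between 0.06 and 0.072 m and angle between stub_4_mid's own z axis and vertical below 0.1 rad) and (x of stub_5_mid in the frame of rack_left between -0.08 and 0.085 m and y of stub_5_mid in the frame of rack_left between -0.058 and 0.058 m and z of stub_5_mid in the frame of rack_left between 0.06 and 0.072 m and angle between stub_5_mid's own z axis and vertical below 0.1 rad) and (x of stub_6_mid in the frame of rack_left between -0.08 and 0.085 m and y of stub_6_mid in the frame of rack_left between -0.058 and 0.058 m and z of stub_6_mid in the frame of rack_left between 0.06 and 0.072 m and angle between stub_6_mid's own z axis and vertical below 0.1 rad)) or (value of joint drag_hand between 0.86 and 0.97 rad and (x of stub_4_mid in the frame of rack_right between 0.093 and 0.207 m and y of stub_4_mid in the frame of rack_right between -0.065 and 0.065 m and z of stub_4_mid in the frame of rack_right between 0.005 and 0.05 m) and (x of stub_5_mid in the frame of rack_right between 0.093 and 0.207 m and y of stub_5_mid in the frame of rack_right between -0.065 and 0.065 m and z of stub_5_mid in the frame of rack_right between 0.005 and 0.05 m) and (x of stub_6_mid in the frame of rack_right between 0.093 and 0.207 m and y of stub_6_mid in the frame of rack_right between -0.065 and 0.065 m and z of stub_6_mid in the frame of rack_right between 0.005 and 0.05 m) and (x of stub_1_mid in the frame of rack_left between -0.08 and 0.085 m and y of stub_1_mid in the frame of rack_left between -0.058 and 0.058 m and z of stub_1_mid in the frame of rack_left between 0.06 and 0.072 m and angle between stub_1_mid's own z axis and vertical below 0.1 rad) and (x of stub_2_mid in the frame of rack_left between -0.08 and 0.085 m and y of stub_2_mid in the frame of rack_left between -0.058 and 0.058 m and z of stub_2_mid in the frame of rack_left between 0.06 and 0.072 m and angle between stub_2_mid's own z axis and vertical below 0.1 rad) and (x of stub_3_mid in the frame of rack_left between -0.08 and 0.085 m and y of stub_3_mid in the frame of rack_left between -0.058 and 0.058 m and z of stub_3_mid in the frame of rack_left between 0.06 and 0.072 m and angle between stub_3_mid's own z axis and vertical below 0.1 rad))) and value of joint gauge_lever below 0.06 rad); the robot touches nothing.
It fails at once if the tray of 12 mm stubs is lifted by over 0.1 rad, or either tray before a stub has been gauged ((value of joint drag_hand between 0.74 and 0.86 rad and value of joint rack_right_tip above 0.1 rad) or (value of joint drag_hand between 0.86 and 0.97 rad and value of joint rack_left_tip above 0.1 rad) or (value of joint drag_hand below 0.72 rad and value of joint rack_left_tip above 0.1 rad) or (value of joint drag_hand below 0.72 rad and value of joint rack_right_tip above 0.1 rad)).
It fails at once if a tray comes down at over 1.2 rad/s near its rest ((value of joint rack_left_tip below 0.2 rad and velocity of joint rack_left_tip below -1.2 rad/s) or (value of joint rack_right_tip below 0.2 rad and velocity of joint rack_right_tip below -1.2 rad/s)).
It fails at once if the gauge is forced: its foot presses with over 120 N, about 40 N at the lever's ball (contact force between gauge_foot and anything else above 120 N).
It fails at once if the lever is run down over the bare anvil (past 1.0 rad) (value of joint gauge_lever above 1 rad).
It fails at once if something that is not part of the job is moved by over 30 mm (distance of any of petri_dish, slide_box, amber_bottle, beaker, forceps, tip_box from where it was at the start of the episode above 0.03 m).
It also fails if it takes over 72 s, if anything falls off the work surface, if the arm or the gripper's body presses on something with over 40 N, if the wrist force passes 120 N, or if a joint passes its speed limit or range.

## Working session

There is one attempt and no reset: what is moved stays moved. The work goes in short steps, Python scripts to look and compute and a shell command to move; the robot and the scene stay as the last step left them, time stands still between calls to the robot, and variables do not carry over. Pictures are saved under pics/ and viewed, and the job is handed in when it is done.

```bash
mkdir -p pics; ls; python3 - <<'E'
from bench import r
import cv2,json
print(r.sense())
for n in ("scene","top","wrist"):
    s=r.snapshot(n); cv2.imwrite(f"pics/{n}0.png",cv2.cvtColor(s["pixels"],cv2.COLOR_RGB2BGR))
    print(n,s["K"],s["R"],s["t"])
E
```

```text
pics
{'time': 0.0, 'joint_pos': array([ 6.08229075e+01,  7.51504762e+00,  8.53316422e+01, -1.62212363e-03,
        8.72614681e+01, -4.89218361e+00]), 'qd': array([ 0.01545952,  0.12019276, -0.03435993, -0.00617283,  0.19641263,
        0.1628511 ]), 'joint_efforts': array([ 1.77841426e-03, -5.69414377e+01, -5.00543153e+01, -3.38093532e-04,
        1.53535686e-02,  9.25244308e-05]), 'tool_pos': array([246.46747637, 546.41813644, 230.22242134]), 'tcp_rot': array([-1.79892098e+02, -7.60959415e-03,  1.55715163e+02]), 'ft_force': array([0.48841809, 0.48685915, 0.21351309]), 'wrist_torque': array([ 0.03149044, -0.0024413 ,  0.01545902]), 'finger_gap': 85.38641963002007}
scene [[529.46264125   0.         286.2866591 ]
 [  0.         529.46264125 203.85991327]
 [  0.           0.           1.        ]] [[-0.38088209  0.92450587 -0.01475543]
 [ 0.65076523  0.25670042 -0.71456946]
 [-0.65683594 -0.28176903 -0.69940887]] [ 179.55539057 -196.26384173 1915.30634407]
top [[544.05482005   0.         275.07285199]
 [  0.         544.05482005 216.22622268]
 [  0.           0.           1.        ]] [[-0.02037653 -0.9997718  -0.00641482]
 [-0.9962752   0.02084214 -0.08367396]
 [ 0.08378856  0.00468595 -0.99647254]] [  29.50157919  543.9256557  1931.44911478]
wrist [[341.84573692   0.         279.07354933]
 [  0.         341.84573692 205.47790424]
 [  0.           0.           1.        ]] [[ 0.4114881   0.91141349 -0.00172916]
 [ 0.86164419 -0.38839831  0.32667422]
 [ 0.29706369 -0.13591247 -0.94513542]] [-599.68027662  -42.9695302   382.23383294]
```

View pics/scene0.png

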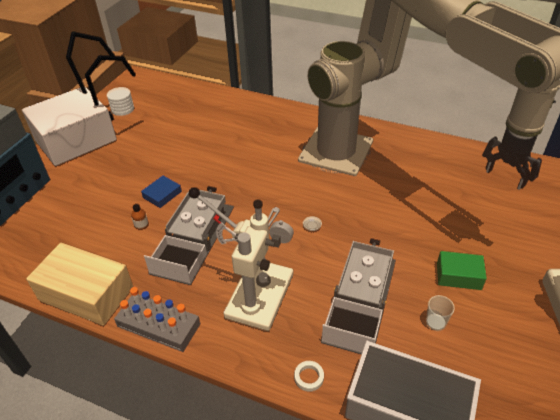

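View pics/top0.png

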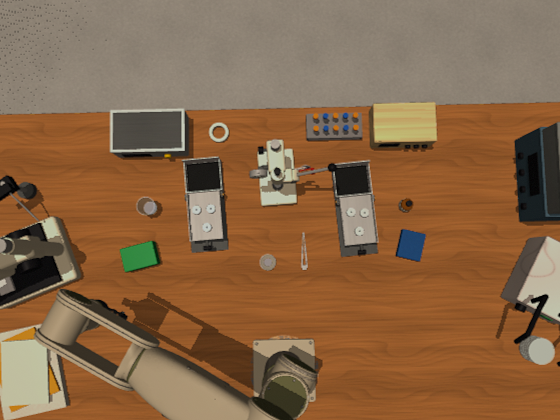

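View pics/wrist0.png

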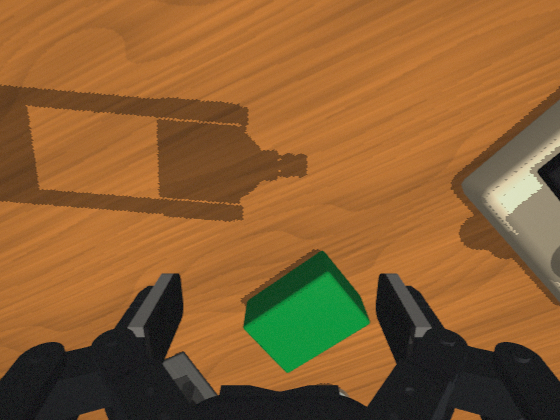

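View pics/topL.png

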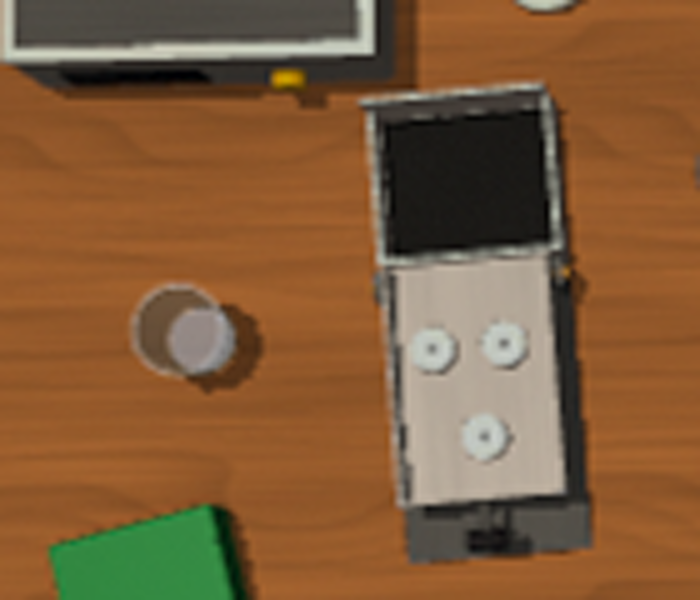

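View pics/topM.png

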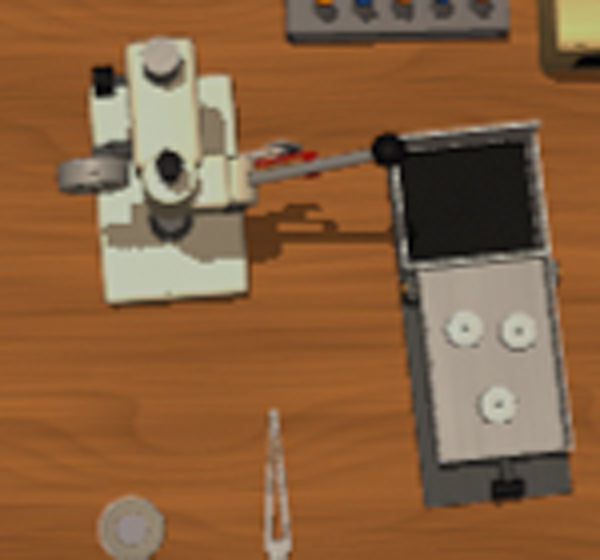

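View pics/topR.png

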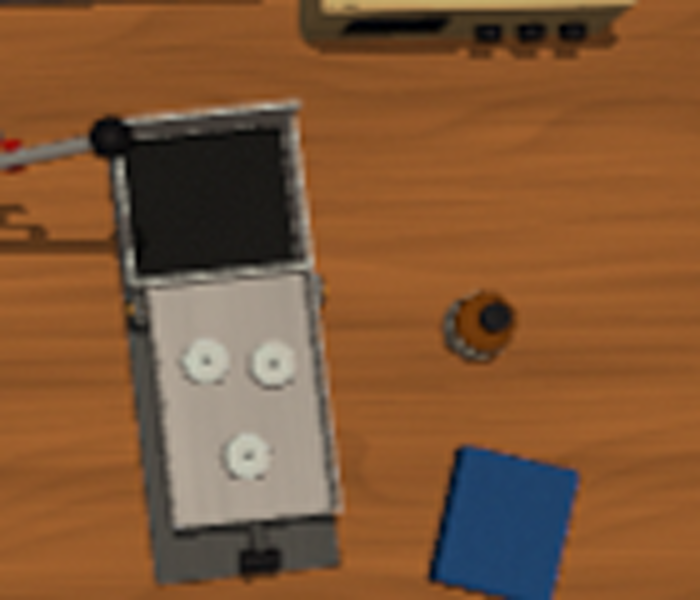

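View pics/scM.png

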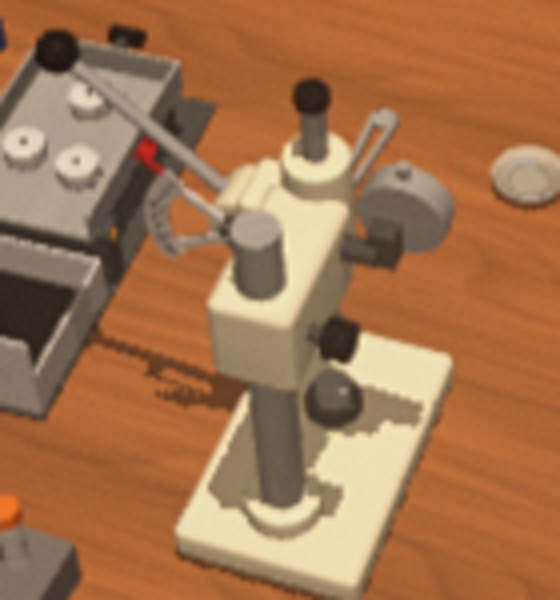

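```bash
python3 - <<'E'
from h import *
s=r.snapshot("top")
P=lambda n,u,v,z:print(n,onz(s,(u,v),z).round(1))
P("Lstub front",110+484/5,140+436/5,74)
P("Lstub a",110+432/5,140+348/5,74);P("Lstub b",110+503/5,140+343/5,74)
P("Lhandle",110+488/5,140+540/5,78)
P("Lpan farL",110+365/5,140+100/5,80);P("Lpan farR",110+545/5,140+87/5,80)
P("Rstub front",310+247/5,140+456/5,74)
P("Rstub a",310+205/5,140+360/5,74);P("Rstub b",310+273/5,140+363/5,74)
P("Rhandle",310+260/5,140+560/5,78)
P("ball",235+387/4,130+150/4,215+103)
P("base FL",235+105/4,130+302/4,35);P("base FR",235+247/4,130+292/4,35)
P("base BR",235+233/4,130+75/4,35)
print("cam",-s["R"].T@s["t"])
E
```

```text
Lstub front [506.6 257.4  74. ]
Lstub a [569.2 293.2  74. ]
Lstub b [571.7 243.4  74. ]
Lhandle [433.9 254.8  78. ]
Lpan farL [745.  338.1  80. ]
Lpan farR [751.6 211.2  80. ]
Rstub front [ 481.6 -274.8   74. ]
Rstub a [ 549.4 -247.7   74. ]
Rstub b [ 546.3 -295.2   74. ]
Rhandle [ 409.  -280.8   78. ]
ball [ 666.  -160.1  318. ]
base FL [582.9  66.8  35. ]
base FR [589.2 -60.3  35. ]
base BR [786.2 -52.3  35. ]
cam [ 380.66743888    9.10760728 1970.33766079]
```

```bash
python3 -m jog '[[-0.444,-0.366,-0.25,-0.47,1],[-0.444,-0.366,-0.25,-0.47,1],[-0.444,-0.366,-0.25,-0.47,1],[-0.444,-0.366,-0.25,-0.47,1],[-0.444,-0.366,-0.25,-0.47,1],[-0.444,-0.366,-0.25,-0.47,1],[-0.444,-0.366,-0.25,-0.47,1],[-0.444,-0.366,-0.25,-0.47,1],[-0.444,-0.366,-0.25,-0.47,1],[-0.444,-0.366,-0.25,-0.47,1],[-0.444,-0.366,-0.25,-0.47,1],[-0.444,-0.366,-0.25,-0.47,1],[-0.444,-0.366,-0.25,-0.47,1],[-0.444,-0.366,-0.25,-0.47,1],[-0.444,-0.366,-0.25,-0.47,1]]'; python3 -c "
from h import *; print(r.sense())"
```

```text
time: 1.8
tool_pos: [501.1, 30.4, 481.0]
tcp_rot: [-180.0, -0.0, -177.4]
ft_force: [-0.2, 0.3, -0.2]
finger_gap: 85.7
{'time': 1.8, 'joint_pos': array([-2.37476522e+00, -5.24291122e+00,  7.21818698e+01, -1.46228569e-02,
        1.13095004e+02, -9.49386018e+01]), 'qd': array([ 1.95158771, -0.74642056,  1.51383148,  0.21396673, -0.13222398,
        0.16308819]), 'joint_efforts': array([-1.41897250e+00, -4.38314259e+01, -4.96116185e+01, -1.91873820e-01,
       -1.43961815e-02, -1.42942113e-01]), 'tool_pos': array([501.05123877,  30.37908707, 480.95161705]), 'tcp_rot': array([-1.79989519e+02, -3.49941735e-02, -1.77441899e+02]), 'ft_force': array([-0.22236955,  0.33418106, -0.1941557 ]), 'wrist_torque': array([ 0.02306179,  0.0294119 , -0.0091734 ]), 'finger_gap': 85.65686793378534}
```

```bash
python3 -m jog '[[-0.5,0,0,0,1],[-0.5,0,0,0,1],[-0.5,0,0,0,1],[-0.5,0,0,0,1],[-0.5,0,0,0,1],[-0.5,0,0,0,1],[-0.5,0,0,0,1],[-0.5,0,0,0,1],[-0.5,0,0,0,1],[-0.5,0,0,0,1],[-0.5,0,0,0,1],[-0.5,0,0,0,1]]'; python3 -c "
from h import *; print(r.sense()['joint_pos'])"
```

```text
time: 3.0
tool_pos: [822.1, 44.1, 407.3]
tcp_rot: [-180.0, 2.6, -177.4]
ft_force: [-0.4, -0.7, 0.5]
finger_gap: 85.6
[ -0.56188094  56.00426845   1.28214897   0.16561795 120.08916536
 -93.0614809 ]
```

```bash
python3 -m jog '[[-1,0,0,0,1],[-1,0,0,0,1]]'; python3 -m jog '[[-1,0,0,0,1],[-1,0,0,0,1]]';python3 -c "
from h import *; print(r.sense()['joint_pos'])"
```

```text
time: 3.2
tool_pos: [854.8, 44.7, 377.5]
tcp_rot: [180.0, 5.2, -177.4]
ft_force: [-0.5, 0.2, -0.3]
finger_gap: 85.4
time: 3.4
tool_pos: [884.5, 45.4, 351.3]
tcp_rot: [180.0, 7.7, -177.4]
ft_force: [0.3, -0.3, 0.0]
finger_gap: 85.5
[ -0.55102524  60.11749177   1.27977047   0.45933653 110.94242515
 -92.93873757]
```

```bash
python3 -m jog '[[-1,0,-0.7,0,1],[-1,0,-0.7,0,1]]'; python3 -m jog '[[-1,0,-0.4,0,1],[-1,0,-0.4,0,1],[-1,0,-0.4,0,1],[-1,0,-0.4,0,1]]';python3 -c "
from h import *; print(r.sense()['joint_pos'])"
```

```text
time: 3.6
tool_pos: [886.0, 45.0, 382.7]
tcp_rot: [180.0, 10.2, -177.4]
ft_force: [0.7, 0.3, 2.1]
finger_gap: 85.5
time: 4.0
tool_pos: [895.1, 44.6, 401.8]
tcp_rot: [180.0, 12.9, -177.4]
ft_force: [0.2, -0.5, -0.4]
finger_gap: 85.1
[ -0.7359044   57.02564922   1.28276644   0.81719644 108.77006243
 -92.9632472 ]
```

```bash
J='python3 -m jog'; python3 -m jog '[[-1,0,-0.3,0,1]]'|sed -n 1,3p; python3 -m jog '[[-1,0,-0.3,0,1]]'|sed -n 1,3p;python3 -m jog '[[-1,0,-0.3,0,1]]'|sed -n 1,3p;python3 -m jog '[[-1,0,-0.3,0,1]]'|sed -n 1,3p; python3 -m jog '[[-1,0,-0.3,0,1],[-1,0,-0.3,0,1]]'|sed -n 1,3p
```

```text
time: 4.1
tool_pos: [906.0, 45.0, 407.6]
tcp_rot: [180.0, 15.0, -177.4]
time: 4.2
tool_pos: [916.7, 45.2, 415.8]
tcp_rot: [180.0, 17.1, -177.4]
time: 4.3
tool_pos: [926.5, 45.5, 425.8]
tcp_rot: [179.9, 19.2, -177.4]
time: 4.4
tool_pos: [935.6, 45.8, 437.4]
tcp_rot: [179.9, 21.4, -177.4]
time: 4.6
tool_pos: [943.7, 45.8, 458.6]
tcp_rot: [179.9, 24.2, -177.4]
```

```bash
for i in 1; do python3 -m jog '[[-1,0,-0.1,0,1]]'; python3 -m jog '[[-1,0,-0.1,0,1]]';python3 -m jog '[[-1,0,0,0,1]]';python3 -m jog '[[-1,0,0,0,1]]';python3 -m jog '[[-1,0,0,0,1]]';python3 -m jog '[[-1,0,0,0,1]]';python3 -m jog '[[-1,0,0,0,1]]';python3 -m jog '[[-1,0,0,0,1]]';python3 -m jog '[[-1,0,0,0,1]]';done | grep -E "pos|rot"
```

```text
tool_pos: [955.4, 46.2, 465.7]
tcp_rot: [179.9, 26.4, -177.4]
tool_pos: [967.2, 46.7, 472.5]
tcp_rot: [179.9, 28.5, -177.4]
tool_pos: [980.0, 47.2, 478.7]
tcp_rot: [179.9, 30.7, -177.4]
tool_pos: [992.0, 47.6, 484.8]
tcp_rot: [179.9, 32.9, -177.4]
tool_pos: [1002.8, 48.0, 492.9]
tcp_rot: [179.9, 35.0, -177.4]
tool_pos: [1012.4, 48.3, 502.8]
tcp_rot: [179.9, 37.1, -177.4]
tool_pos: [1020.9, 48.6, 514.2]
tcp_rot: [179.9, 39.2, -177.5]
tool_pos: [1028.5, 48.8, 526.9]
tcp_rot: [179.9, 41.2, -177.5]
tool_pos: [1035.1, 49.0, 541.0]
tcp_rot: [179.9, 43.3, -177.5]
```

```bash
(python3 -m jog '[[-1,0,0,0,1]]';python3 -m jog '[[-1,0,0.2,0,1]]')|grep -E "pos|rot"
cat >> h.py <<'E'
from scipy.spatial.transform import Rotation as Ro
def tool(X,st=None):
    st=st or r.sense(); R=Ro.from_euler('xyz',st["tcp_rot"],degrees=True)
    return ((R.inv().apply(np.array(X,float)-st["tool_pos"]))/1000).round(4)
E
python3 - <<'E'
from h import *
st=r.sense(); print(st['joint_pos'],st['tcp_rot'],Ro.from_euler('xyz',st["tcp_rot"],degrees=True).as_matrix().round(3))
print(tool((430,240,330)))
E
```

```text
tool_pos: [1040.9, 49.2, 556.3]
tcp_rot: [179.9, 45.4, -177.5]
tool_pos: [1050.5, 49.5, 567.9]
tcp_rot: [179.9, 47.7, -177.5]
[ -1.05817981  52.99994973   1.2827238    2.84677738  78.07534386
 -93.00207107] [ 179.8655507    47.71780526 -177.47396154] [[-0.672 -0.046  0.739]
 [-0.03   0.999  0.035]
 [-0.74   0.002 -0.673]]
[ 0.5874  0.2183 -0.2918]
```

```bash
python3 -m jog '[[0.5874,0.2183,-0.2918,0,0.7],[0.5874,0.2183,-0.2918,0,0.7],[0.5874,0.2183,-0.2918,0,0.7],[0.5874,0.2183,-0.2918,0,0.7],[0.5874,0.2183,-0.2918,0,0.7],[0.5874,0.2183,-0.2918,0,0.7],[0.5874,0.2183,-0.2918,0,0.7],[0.5874,0.2183,-0.2918,0,0.7],[0.5874,0.2183,-0.2918,0,0.7],[0.5874,0.2183,-0.2918,0,0.7],[0.5874,0.2183,-0.2918,0,0.7],[0.5874,0.2183,-0.2918,0,0.7],[0.5874,0.2183,-0.2918,0,0.7],[0.5874,0.2183,-0.2918,0,0.7],[0.5874,0.2183,-0.2918,0,0.7],[0.5874,0.2183,-0.2918,0,0.7]]'; python3 - <<'E'
from h import *
st=r.sense(); print(st['joint_pos'])
s=r.snapshot("wrist"); save(s,"w1",None,1.4); C=-s["R"].T@s["t"]; print(C,s["R"].round(2))
E
```

```text
time: 7.3
tool_pos: [428.6, 239.9, 330.3]
tcp_rot: [179.6, 47.9, -177.7]
ft_force: [-0.0, 0.9, -0.0]
finger_gap: 59.9
[ 44.39635195 -50.44801933 131.84343487 -33.41537439  63.38691647
 -42.43828422]
[266.98649311 232.88442482 364.66650545] [[-0.04  1.    0.  ]
 [ 0.39  0.01  0.92]
 [ 0.92  0.04 -0.39]]
```

View pics/w1.png

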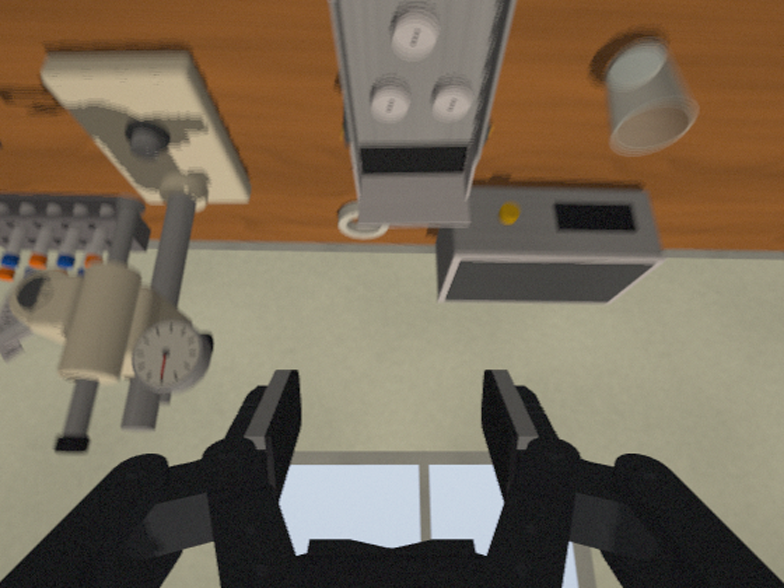

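```bash
python3 - <<'E'
from h import *
s=r.snapshot("wrist"); save(s,"w1c",(220,0,380,170),4)
for n,u,v,z in [("front",414,36,74),("a",451,103,74),("b",390,103,74),]:
    print(n,onz(s,(u/1.4,v/1.4),z).round(1))
E
```

```text
front [492.4 263.8  74. ]
a [551.7 299.1  74. ]
b [554.  250.4  74. ]
```

View pics/w1c.png

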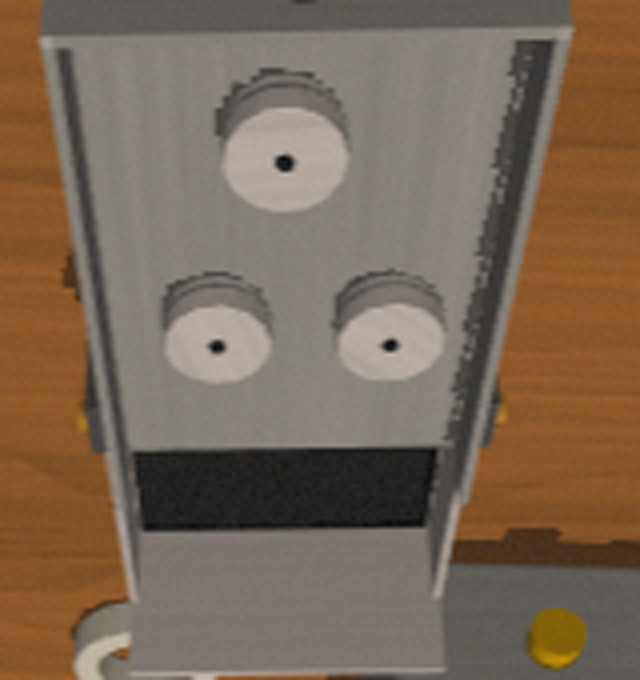

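```bash
python3 - <<'E'
from h import *
s=r.snapshot("wrist")
for z in (72,76):
  for n,u,v in [("front",291.25,40.5),("a",317.75,86.25),("b",274.25,86.5)]:
    print(n,onz(s,(u,v),z).round(1))
# front wall top edge inner corners
for u,v in [(232,9.5),(361,8)]: print("wall",onz(s,(u,v),84).round(1))
st=r.sense()
print(tool((516.5,258,150)),tool((516.5,258,70)), st['tool_pos'])
E
```

```text
front [515.3 261.3  72. ]
a [578.3 298.3  72. ]
b [581.3 246.7  72. ]
front [511.8 260.9  76. ]
a [573.9 297.5  76. ]
b [576.9 246.6  76. ]
wall [475.  205.1  84. ]
wall [467.7 318.6  84. ]
[0.0728 0.0103 0.187 ] [0.132  0.0101 0.2408] [427.63744134 242.53530563 329.5324149 ]
```

```bash
python3 - <<'E'
from h import *
for i in range(4):
    s=r.snapshot("wrist"); st=r.sense(); print(st['time'],st['tool_pos'].round(1),st['tcp_rot'].round(2),st['joint_pos'].round(2),st['qd'].round(1),onz(s,(291.25,40.5),74).round(1))
E
```

```text
7.5 [429.1 241.6 330.9] [ 179.74   47.84 -177.31] [ 44.36 -50.24 131.67 -33.24  63.23 -42.77] [-3.8  1.9 -2.5  0.1 -0.7 -0.7] [518.1 260.7  74. ]
7.55 [430.1 240.7 331.4] [ 179.73   47.85 -177.46] [ 44.2  -50.16 131.58 -33.24  63.21 -42.78] [-2.7  1.4 -1.4 -0.   0.1 -0. ] [521.2 259.8  74. ]
7.6 [430.7 240.  331.5] [ 179.74   47.84 -177.57] [ 44.09 -50.1  131.53 -33.24  63.22 -42.78] [-1.9  1.  -0.6 -0.   0.2  0.2] [522.8 258.8  74. ]
7.65 [431.  239.4 331.3] [ 179.78   47.81 -177.63] [ 44.02 -50.05 131.52 -33.24  63.23 -42.77] [-1.1  0.8 -0.1  0.   0.3  0.2] [523.5 257.8  74. ]
```

```bash
python3 - <<'E'
from h import *
for i in range(3):
    s=r.snapshot("wrist")
st=r.sense();print(st['qd'].round(1),st['tool_pos'])
g=cv2.cvtColor(s["pixels"],cv2.COLOR_RGB2GRAY); 
n,l,stt,c=cv2.connectedComponentsWithStats(((g<60)[0:110,230:370]).astype(np.uint8))
for i in range(1,n):
    if 2<stt[i,4]<60: 
        uv=c[i]+[230,0]; print(stt[i,4],uv.round(2),onz(s,uv,72).round(1),onz(s,uv,76).round(1))
save(s,"w2",(220,0,380,170),4)
t=r.snapshot("top")
g=t["pixels"].astype(int)
# stub tops in the top view: bright blobs
m=(g.min(2)>205).astype(np.uint8)
for reg in [(195,195,220,240),(340,200,375,240)]:
    x0,y0,x1,y1=reg
    n,l,stt,c=cv2.connectedComponentsWithStats(m[y0:y1,x0:x1])
    for i in range(1,n):
        if stt[i,4]>15: uv=c[i]+[x0,y0]; print("top",stt[i,4],uv.round(2),onz(t,uv,72).round(1),onz(t,uv,76).round(1))
E
```

```text
[0.3 0.1 0.3 0.1 0.1 0.1] [431.06710104 238.93055332 330.50150495]
12 [296.42  28.92] [510.7 260.4  72. ] [507.4 260.   76. ]
25 [241.56  59.64] [551.7 204.   72. ] [547.8 204.4  76. ]
4 [243.5  66.5] [561.4 205.6  72. ] [557.4 206.   76. ]
7 [279.    77.29] [576.1 246.   72. ] [571.9 245.8  76. ]
8 [322.88  76.88] [573.4 296.9  72. ] [569.3 296.   76. ]
24 [246.67  89.29] [597.5 207.5  72. ] [593.  207.9  76. ]
```

View pics/w2.png

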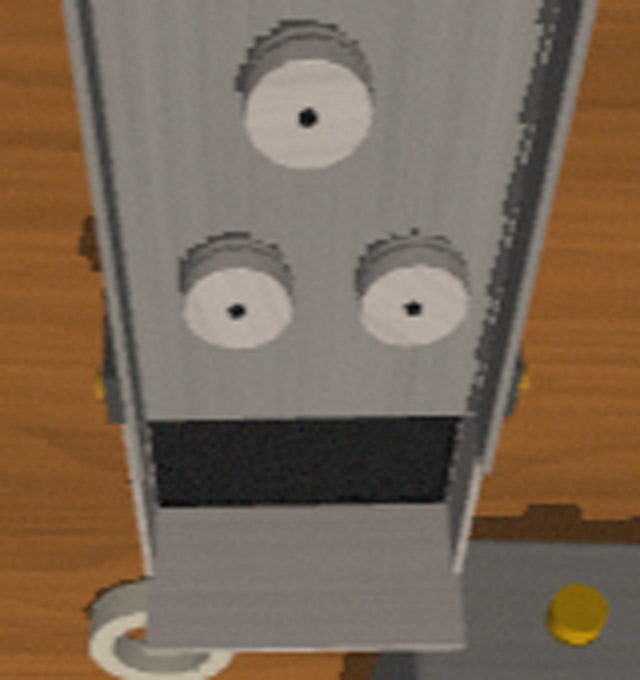

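```bash
python3 - <<'E'
from h import *
print(tool((518,259.5,120)),tool((518,259.5,70)))
E
```

```text
[0.0965 0.0164 0.2065] [0.1335 0.0163 0.2401]
```

```bash
python3 -m jog '[[0.02,0.0164,0.05,0,0.7],[0.05,0.0164,0.1,0,0.7],[0.07,0.0164,0.15,0,0.7],[0.085,0.0164,0.19,0,0.7],[0.0965,0.0164,0.2065,0,0.7],[0.0965,0.0164,0.2065,0,0.7],[0.0965,0.0164,0.2065,0,0.7],[0.0965,0.0164,0.2065,0,0.7]]'; python3 - <<'E'
from h import *
st=r.sense(); print(st['joint_pos'].round(1),tool((518,259.5,70)))
s=r.snapshot("wrist"); save(s,"w3",None,1.4)
s=r.snapshot("scene"); save(s,"s3",(320,200,460,300),5)
E
```

```text
time: 8.65
tool_pos: [519.2, 260.1, 122.8]
tcp_rot: [179.7, 47.9, -177.8]
ft_force: [0.2, 0.1, 0.9]
finger_gap: 59.6
[ 36.5 -19.4 135.5 -51.3  32.  -18.9] [ 0.0399 -0.0007  0.0345]
```

View pics/w3.png

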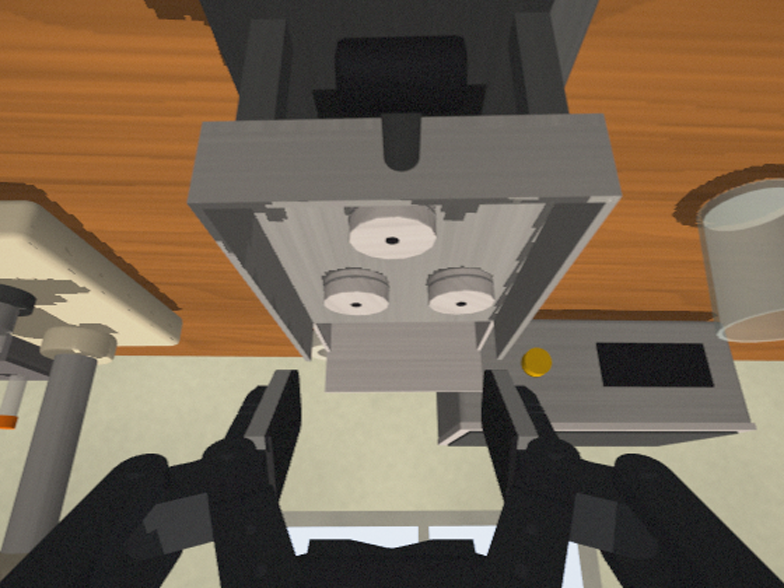

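View pics/s3.png

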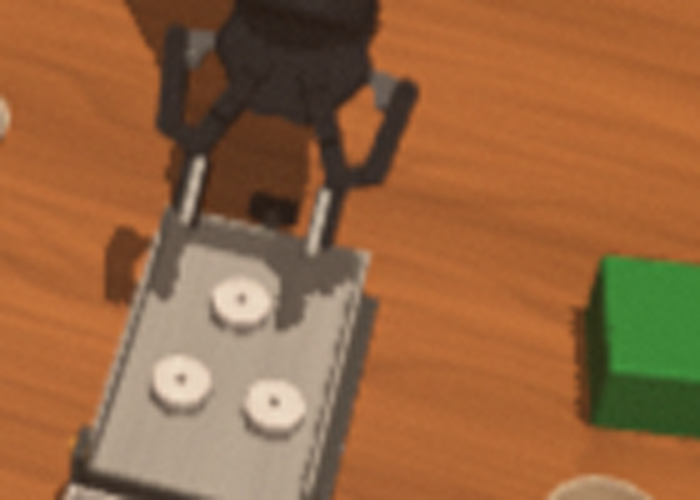

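```bash
python3 -m jog '[[0.02,0,0.017,0,0.7],[0.0399,-0.0007,0.0345,0,0.7],[0.0399,-0.0007,0.0345,0,0.7],[0.0399,-0.0007,0.0345,0,0.7],[0.0399,-0.0007,0.0345,0,0.7]]'; python3 - <<'E'
from h import *
st=r.sense(); print(st['joint_pos'].round(1),tool((518,259.5,70)))
s=r.snapshot("wrist"); save(s,"w4",None,1.4); print(onz(s,(0,0),70))
s=r.snapshot("scene"); save(s,"s4",(320,200,460,300),5)
s=r.snapshot("top"); save(s,"t4",(150,170,260,270),5)
E
```

```text
time: 9.25
tool_pos: [519.2, 261.0, 73.4]
tcp_rot: [179.5, 48.1, -177.9]
ft_force: [-0.0, 0.3, 0.5]
finger_gap: 59.7
[ 36.6 -11.9 136.1 -63.8  27.5  -4.5] [ 0.0033 -0.0015  0.0013]
[385.68774591 223.66325404  70.        ]
```

View pics/w4.png

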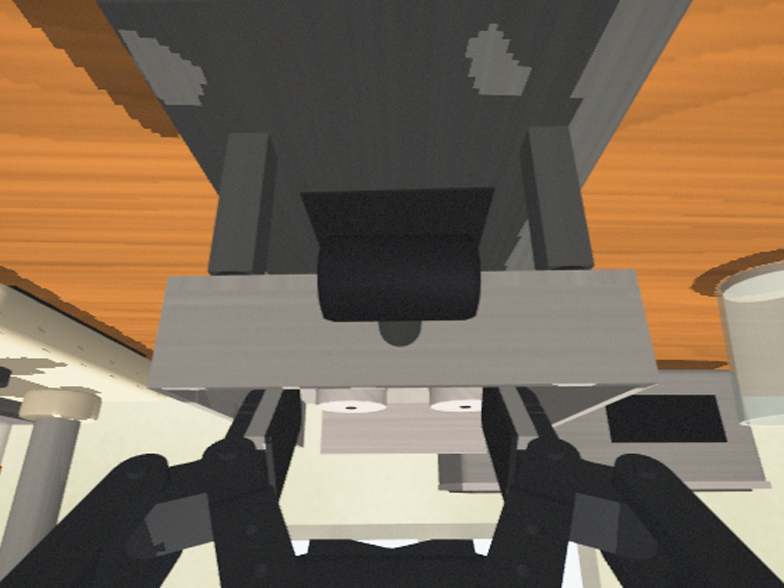

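View pics/s4.png

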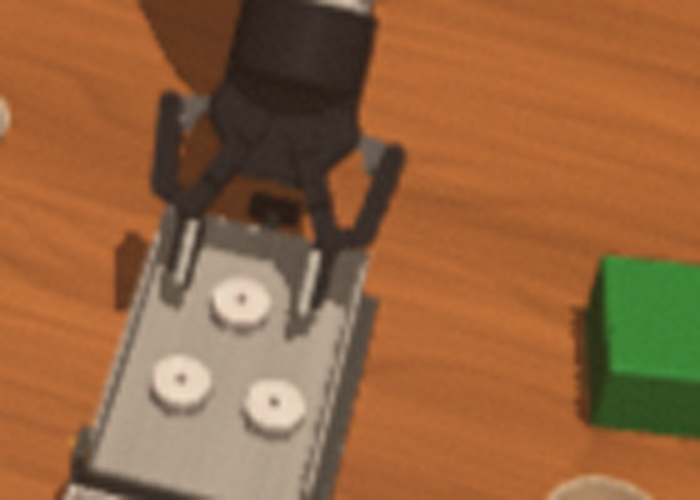

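View pics/t4.png

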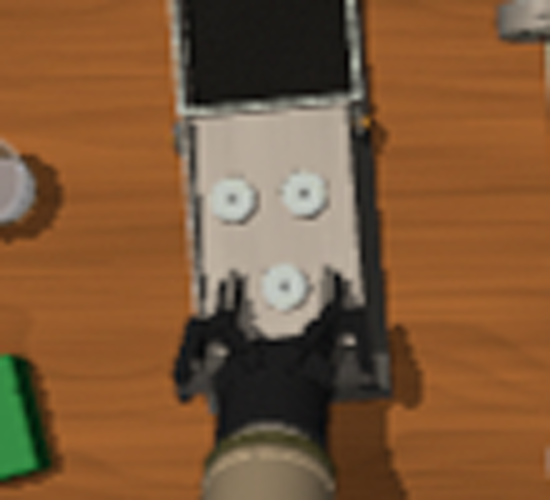

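```bash
python3 -m jog '[[0.005,-0.001,0.002,0,0.7],[0.005,-0.001,0.002,0,0.7],[0.005,-0.001,0.002,0,0.55],[0.005,-0.001,0.002,0,0.45],[0.005,-0.001,0.002,0,0.35],[0.005,-0.001,0.002,0,0.2],[0.005,-0.001,0.002,0,0.2],[0.005,-0.001,0.002,0,0.2],[0.005,-0.001,0.002,0,0.2]]' 30; python3 - <<'E'
from h import *
s=r.snapshot("wrist"); save(s,"w5",None,1.4)
s=r.snapshot("scene"); save(s,"s5",(320,200,460,300),5)
E
```

```text
time: 10.3
tool_pos: [517.3, 259.8, 67.9]
tcp_rot: [179.5, 48.1, -177.9]
ft_force: [-0.4, 0.7, 0.1]
finger_gap: 30.6
```

View pics/s5.png

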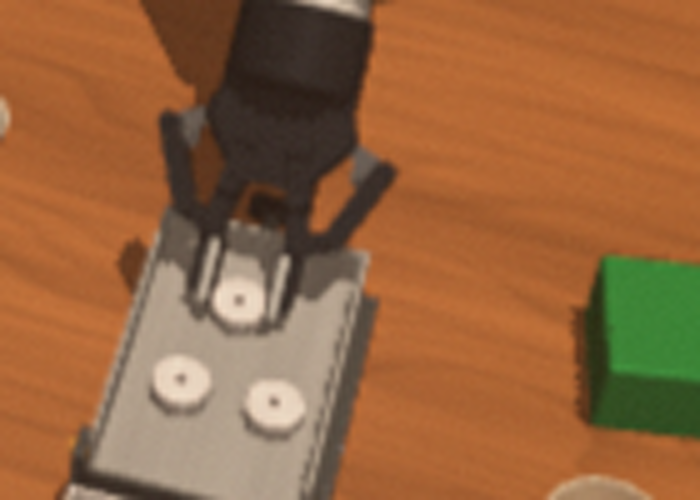

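```bash
python3 -m jog '[[-0.0222,0,-0.02,0,0.2],[-0.0444,0,-0.0404,0,0.2],[-0.074,0,-0.0673,0,0.2],[-0.074,0,-0.0673,0,0.2],[-0.074,0,-0.0673,0,0.2],[-0.074,0,-0.0673,0,0.2]]'; python3 - <<'E'
from h import *
s=r.snapshot("wrist"); save(s,"w6",None,1.4)
s=r.snapshot("scene"); save(s,"s6",(320,180,460,280),5)
print(r.sense()['joint_pos'].round(1),tool((560,7,140)),tool((580,7,140)))
E
```

```text
time: 11.0
tool_pos: [516.0, 258.6, 166.4]
tcp_rot: [179.6, 48.0, -177.8]
ft_force: [-0.5, 0.8, -1.1]
finger_gap: 30.5
[ 36.6 -25.4 134.8 -44.1  36.5 -27.6] [-0.0041 -0.2533  0.0412] [-0.0174 -0.2542  0.056 ]
```

View pics/w6.png

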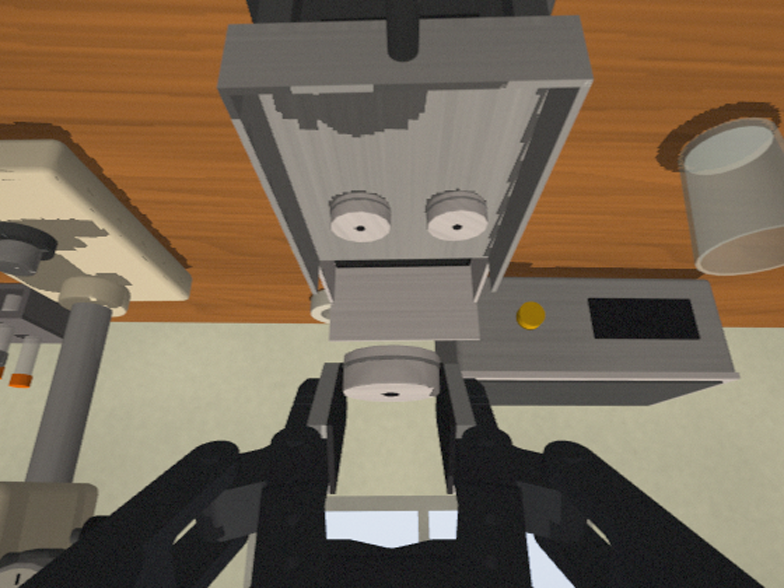

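View pics/s6.png

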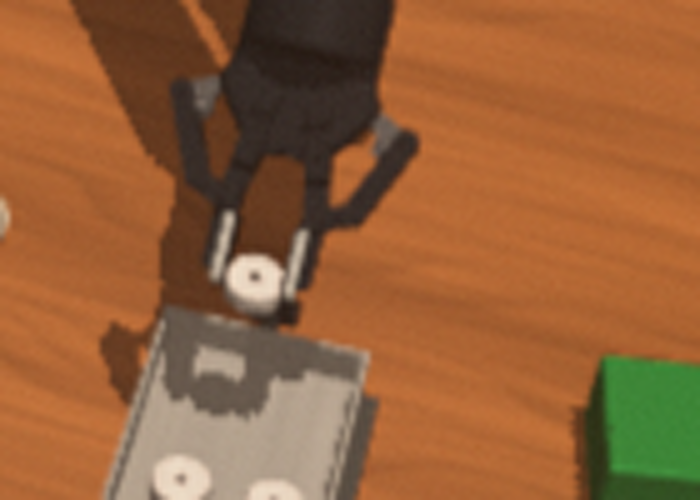

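```bash
python3 - <<'E'
from h import *
t=r.snapshot("top"); save(t,"t6",(170,190,240,250),10)
c=proj(t,r.sense()['tool_pos']); print(c, r.sense()['tool_pos'])
for a in (0,): 
    for X in [(508,258.6,172),(500,258.6,172)]: print(proj(t,X))
w=r.snapshot("wrist"); 
for dx in (-4,-7,-10,-13):
  for zz in (162+8.5-0,166+8.5): print(dx,zz,proj(w,r.sense()['tool_pos']*[1,1,0]+[dx,0,zz]).round(1)*1.4)
E
```

```text
[[202.79521321 222.69269641]] [515.84804776 258.54545913 165.70923654]
[[202.53731477 224.91734509]]
[[202.55953485 227.32536642]]
-4 170.5 [[390.6 393.4]]
-4 174.5 [[390.6  405.72]]
-7 170.5 [[391.02 391.58]]
-7 174.5 [[391.02 404.18]]
-10 170.5 [[391.44 389.76]]
-10 174.5 [[391.44 402.64]]
-13 170.5 [[391.86 387.94]]
-13 174.5 [[391.86 400.96]]
```

View pics/t6.png

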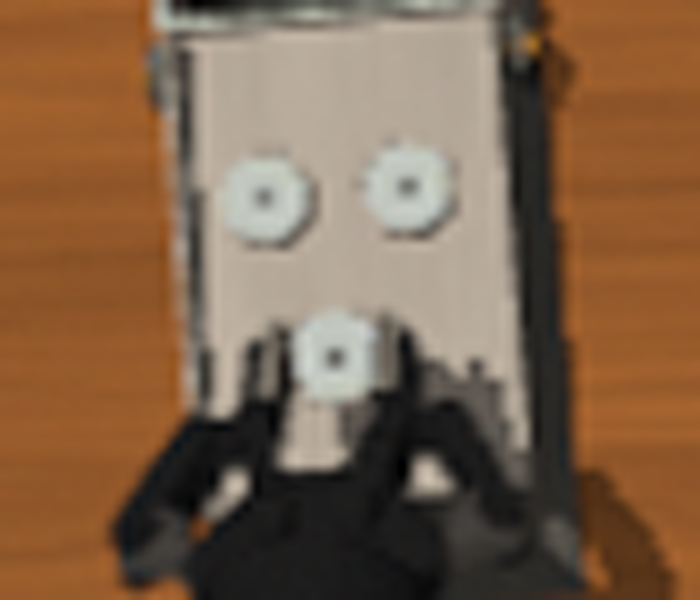

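```bash
python3 -c "
from h import *
print(tool((550,8,130)))"
```

```text
[ 0.0104 -0.2521  0.0405]
```

```bash
python3 -m jog '[[0.002,-0.045,0.007,0,0.2],[0.004,-0.09,0.014,0,0.2],[0.006,-0.135,0.02,0,0.2],[0.008,-0.18,0.028,0,0.2],[0.0104,-0.22,0.035,0,0.2],[0.0104,-0.252,0.0405,0,0.2],[0.0104,-0.252,0.0405,0,0.2],[0.0104,-0.252,0.0405,0,0.2],[0.0104,-0.252,0.0405,0,0.2],[0.0104,-0.252,0.0405,0,0.2]]'; python3 - <<'E'
from h import *
print(r.sense()['qd'].round(1))
s=r.snapshot("wrist"); save(s,"w7",None,1.4)
st=r.sense();print(st['tool_pos'],st['tcp_rot'],st['joint_pos'].round(1))
E
```

```text
time: 12.2
tool_pos: [568.0, 7.3, 132.8]
tcp_rot: [179.5, 47.0, -177.9]
ft_force: [0.1, 0.4, -0.1]
finger_gap: 30.4
[ 1.7 -0.4 -0.  -0.5  0.1  0.4]
[568.07521716   8.01675172 132.95387149] [ 179.54586605   47.02776399 -177.81044958] [ -10.7  -33.4  143.1   23.1   25.9 -119.9]
```

View pics/w7.png

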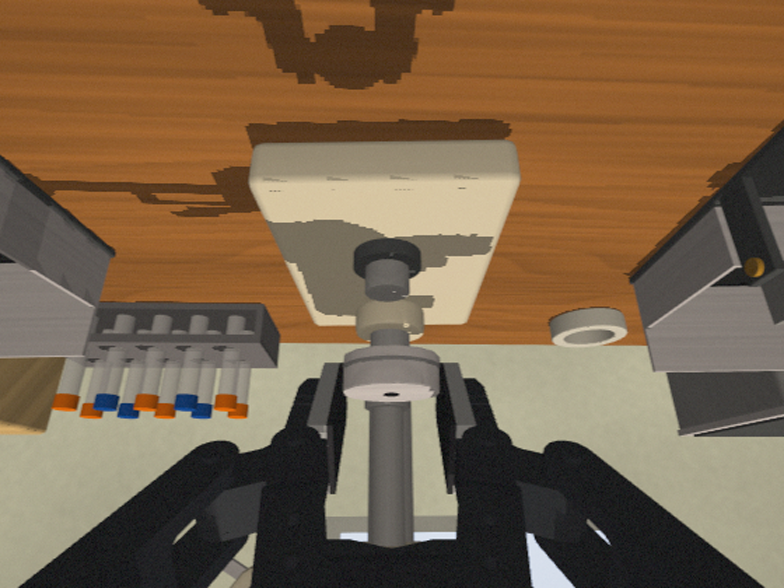

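```bash
python3 - <<'E'
from h import *
s=r.snapshot("wrist"); save(s,"w7c",(170,90,380,300),3.6)
for X in [(656,6.5,60),(658,9,60),(660,9,60)]: print(X,(proj(s,X)[0]-[170,90])*3.6, (proj(s,np.array(X)+[-13,0,0])[0]-[170,90])*3.6,(proj(s,np.array(X)+[13,0,0])[0]-[170,90])*3.6)
E
```

```text
(656, 6.5, 60) [365.14594008 418.27887092] [366.5753901  393.50685962] [363.8360206  440.97944788]
(658, 9, 60) [376.16353509 422.03904668] [378.0814255  397.61988923] [374.40493484 444.43007376]
(660, 9, 60) [375.88312809 425.60927285] [377.77513656 401.51965207] [374.1472626  447.71083428]
```

View pics/w7c.png

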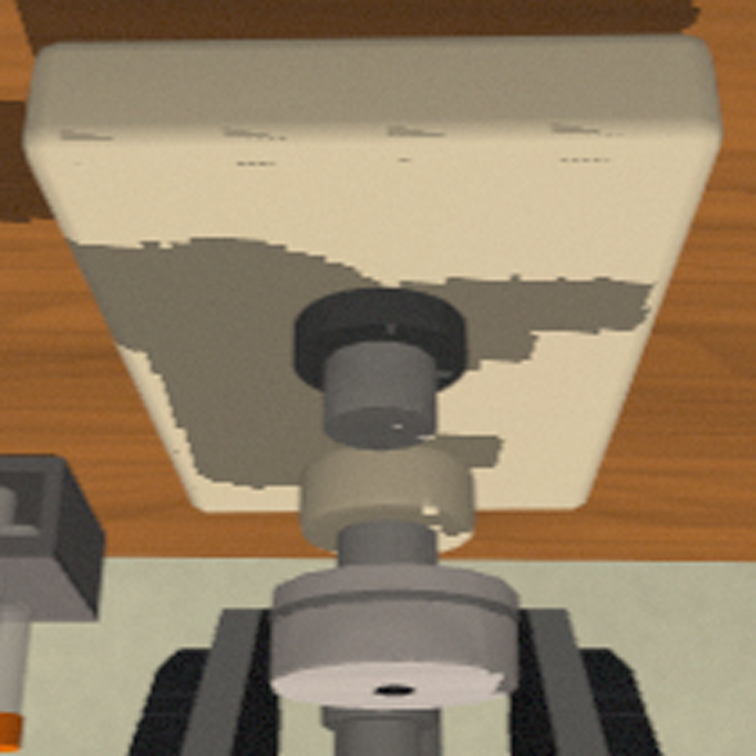

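```bash
python3 - <<'E'
from h import *
s=r.snapshot("wrist"); st=r.sense(); p=st['tool_pos']; print(p)
th=np.linspace(0,2*np.pi,73)
def ell(c): 
    q=(proj(s,c+16*np.c_[np.cos(th),np.sin(th),0*th])-[170,90])*3.6; return q.min(0).round(0),q.max(0).round(0)
for h in (12,16):
  for dx in (-5,-8,-11):
    c=np.array([p[0]+dx,p[1],p[2]-8.0+h]); b=c-[0,0,h]
    print(h,dx,((proj(s,c)-[170,90])*3.6).round(0),ell(c),ell(b))
a=np.array([661,10,60.]);q=(proj(s,a+13*np.c_[np.cos(th),np.sin(th),0*th])-[170,90])*3.6; print(q.min(0),q.max(0))
E
```

```text
[568.30332995   8.72289959 133.44762156]
12 -5 [[394. 681.]] (array([267., 652.]), array([520., 705.])) (array([271., 552.]), array([516., 620.]))
12 -8 [[395. 676.]] (array([266., 646.]), array([524., 700.])) (array([270., 544.]), array([519., 614.]))
12 -11 [[396. 670.]] (array([265., 639.]), array([527., 696.])) (array([268., 536.]), array([523., 609.]))
16 -5 [[394. 713.]] (array([266., 687.]), array([522., 734.])) (array([271., 552.]), array([516., 620.]))
16 -8 [[395. 708.]] (array([265., 681.]), array([525., 730.])) (array([270., 544.]), array([519., 614.]))
16 -11 [[396. 703.]] (array([264., 675.]), array([529., 726.])) (array([268., 536.]), array([523., 609.]))
[319.90721874 402.05682733] [435.61554823 448.01041458]
```

```bash
python3 -c "
from h import *
print(r.sense()['tool_pos'],tool((605,10,100)),tool((640,10,76)),tool((667.5,10,74)))"
```

```text
[568.30332995   8.72289959 133.44762156] [-0.0005 -0.0006  0.0497] [-0.0068 -0.0023  0.0916] [-0.024  -0.0036  0.1131]
```

```bash
python3 -m jog '[[-0.0005,-0.0006,0.025,0,0.2],[-0.0005,-0.0006,0.0497,0,0.2],[-0.004,-0.0015,0.07,0,0.2],[-0.0068,-0.0023,0.0916,0,0.2],[-0.0068,-0.0023,0.0916,0,0.2],[-0.0068,-0.0023,0.0916,0,0.2],[-0.0068,-0.0023,0.0916,0,0.2]]'; python3 - <<'E'
from h import *
s=r.snapshot("wrist"); save(s,"w8",None,1.4)
st=r.sense();print(st['tool_pos'],st['tcp_rot'],st['joint_pos'].round(1),tool((667.5,10,74)))
E
```

```text
time: 13.05
tool_pos: [639.9, 10.8, 76.6]
tcp_rot: [179.6, 47.1, -177.6]
ft_force: [0.2, -0.3, -0.3]
finger_gap: 30.6
[640.01195428  10.54129774  77.01358302] [ 179.59510568   47.14888183 -177.62683717] [  -8.4   -8.9  132.6   40.4   12.8 -137.1] [-0.0165 -0.0018  0.0222]
```

View pics/w8.png

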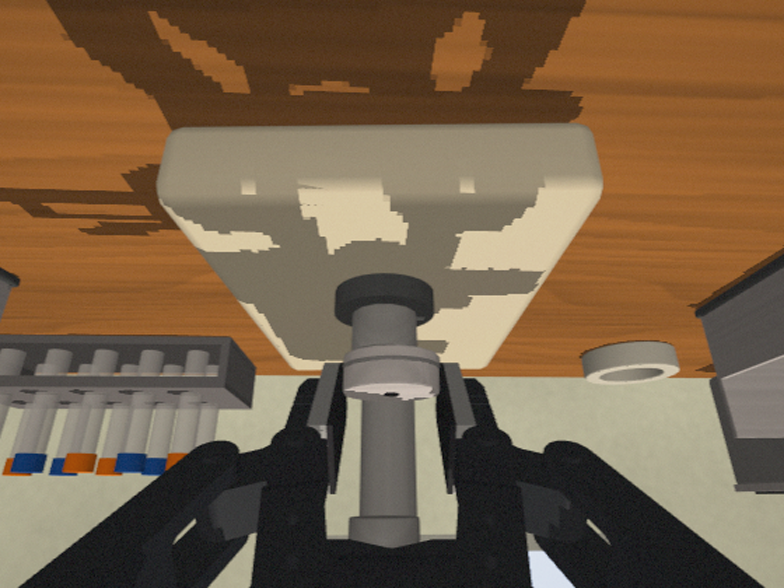

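```bash
python3 - <<'E'
from h import *
s=r.snapshot("wrist"); save(s,"w8c",(220,180,340,300),6)
th=np.linspace(0,2*np.pi,73)
for a in [(657,10,60.),(659,10,60),(661,10,60)]:
    q=(proj(s,np.array(a)+13*np.c_[np.cos(th),np.sin(th),0*th])-[220,180])*6; print(a,q.min(0).round(),q.max(0).round())
    print((proj(s,[(a[0],a[1],35)])-[220,180])*6)
p=r.sense()['tool_pos']; print(p)
for dx in (-5,-8):
  q=(proj(s,p+[dx,0,-8]+16*np.c_[np.cos(th),np.sin(th),0*th])-[220,180])*6; print(dx,q.min(0).round(),q.max(0).round())
E
```

```text
(657, 10, 60.0) [190. 364.] [480. 447.]
[[334.90323584 154.03427271]]
(659, 10, 60) [191. 371.] [478. 453.]
[[334.12025654 162.43040787]]
(661, 10, 60) [192. 378.] [475. 459.]
[[333.35170566 170.67182237]]
[640.1343166   10.34891188  77.25493885]
-5 [146. 380.] [555. 493.]
-8 [144. 367.] [560. 484.]
```

View pics/w8c.png

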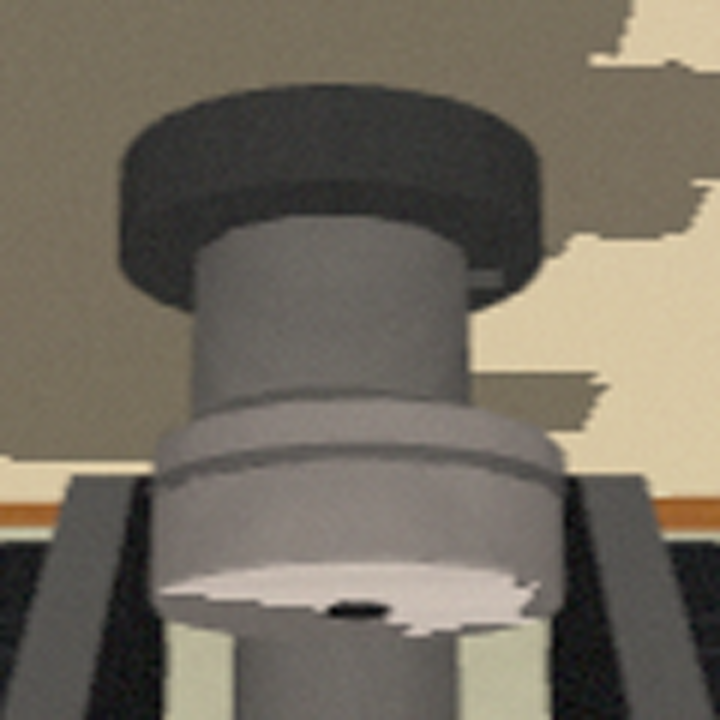

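```bash
python3 -c "
from h import *
print(tool((668,9.8,74)))"
```

```text
[-0.0165 -0.0019  0.0226]
```

```bash
python3 -m jog '[[-0.006,-0.0006,0.008,0,0.2],[-0.012,-0.001,0.016,0,0.2],[-0.0165,-0.0019,0.0226,0,0.2],[-0.0165,-0.0019,0.0226,0,0.2],[-0.0165,-0.0019,0.0226,0,0.2]]'; python3 - <<'E'
from h import *
s=r.snapshot("wrist"); save(s,"w9",(200,150,360,300),5)
t=r.snapshot("scene"); save(t,"s9",(200,180,330,330),4)
st=r.sense();print(st['tool_pos'],st['tcp_rot'],st['joint_pos'].round(1))
E
```

```text
time: 13.65
tool_pos: [667.8, 9.8, 74.1]
tcp_rot: [179.6, 47.2, -177.6]
ft_force: [0.3, 0.0, -0.3]
finger_gap: 30.3
[667.48678365   9.80721009  73.78993015] [ 179.59005063   47.15236408 -177.64538038] [  -7.9   -3.7  128.2   42.2   11.8 -138.6]
```

View pics/w9.png

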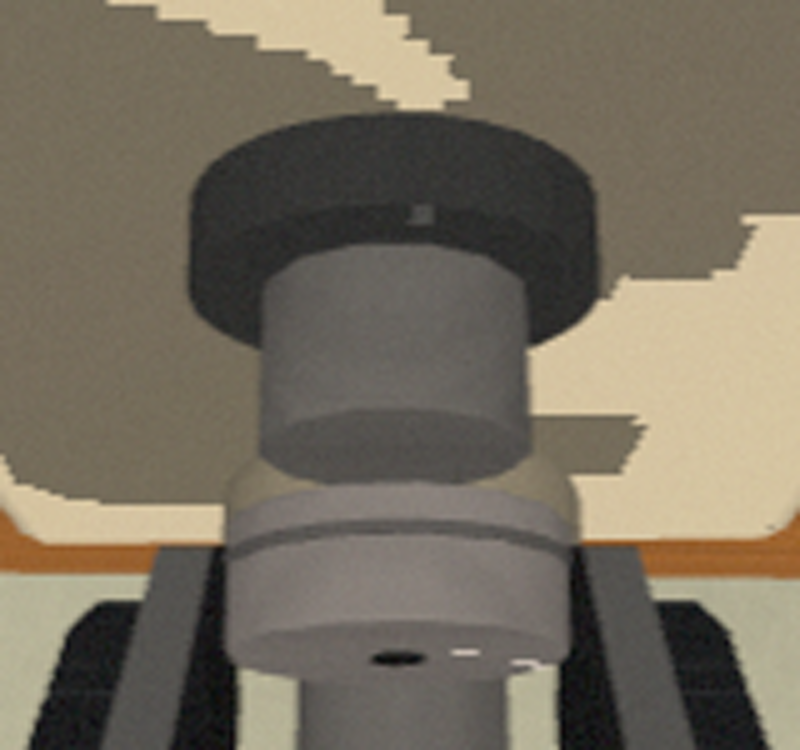

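View pics/s9.png

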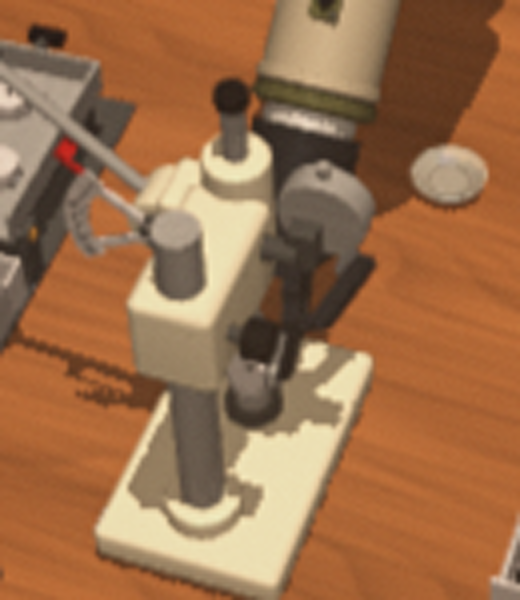

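```bash
python3 - <<'E'
from h import *
s=r.snapshot("wrist")
th=np.linspace(0,2*np.pi,73)
for a in [(657,10,60.),(660,10,60),(663,10,60)]:
    q=(proj(s,np.array(a)+13*np.c_[np.cos(th),np.sin(th),0*th])-[200,150])*5; print(a,q.min(0).round(),q.max(0).round())
p=r.sense()['tool_pos']; print(p)
for dx in (-2,-5,-8):
 for dz in (-8,-6):
  for h in (0,12):
   q=(proj(s,p+[dx,0,dz+h]+16*np.c_[np.cos(th),np.sin(th),0*th])-[200,150])*5; print(dx,dz,h,q.min(0).round(),q.max(0).round())
E
```

```text
(657, 10, 60.0) [258. 390.] [539. 479.]
(660, 10, 60) [259. 402.] [535. 488.]
(663, 10, 60) [260. 413.] [532. 496.]
[667.53717207   9.78953225  73.81515345]
-2 -8 0 [225. 474.] [560. 565.]
-2 -8 12 [220. 611.] [566. 682.]
-2 -6 0 [224. 496.] [561. 584.]
-2 -6 12 [219. 635.] [567. 702.]
-5 -8 0 [223. 464.] [564. 558.]
-5 -8 12 [219. 603.] [570. 676.]
-5 -6 0 [223. 486.] [565. 577.]
-5 -6 12 [218. 627.] [571. 696.]
-8 -8 0 [222. 453.] [569. 551.]
-8 -8 12 [217. 594.] [575. 670.]
-8 -6 0 [221. 476.] [570. 570.]
-8 -6 12 [216. 619.] [576. 691.]
```

```bash
python3 -c "
from h import *
p=r.sense()['tool_pos'];print(p,tool(p+[0,0,-4]),tool(p+[0,0,-6]))"; python3 -m jog '[[0.0015,0,0.0014,0,0.2],[0.003,0,0.0027,0,0.2],[0.0036,0,0.0034,0,0.2],[0.0036,0,0.0034,0,0.2]]'
```

```text
[667.53717207   9.78953225  73.81515345] [ 0.0029 -0.      0.0027] [ 0.0044 -0.      0.0041]
time: 14.2
tool_pos: [667.3, 9.8, 68.4]
tcp_rot: [179.6, 47.1, -177.7]
ft_force: [-0.7, 0.1, -0.1]
finger_gap: 30.4
```

```bash
python3 -m jog '[[0.0007,0,0.0007,0,0.2],[0.0007,0,0.0007,0,0.2]]'; python3 -c "
from h import *
s=r.snapshot('wrist'); save(s,'w10',(200,150,360,300),5); print(r.sense()['tool_pos'],r.sense()['ft_force'])"
```

```text
time: 14.4
tool_pos: [667.7, 9.8, 67.8]
tcp_rot: [179.6, 47.2, -177.7]
ft_force: [-1.3, 0.4, 0.6]
finger_gap: 30.1
[667.66715406   9.76282365  67.784597  ] [ 0.86743534 -0.54867394  0.50408297]
```

View pics/w10.png

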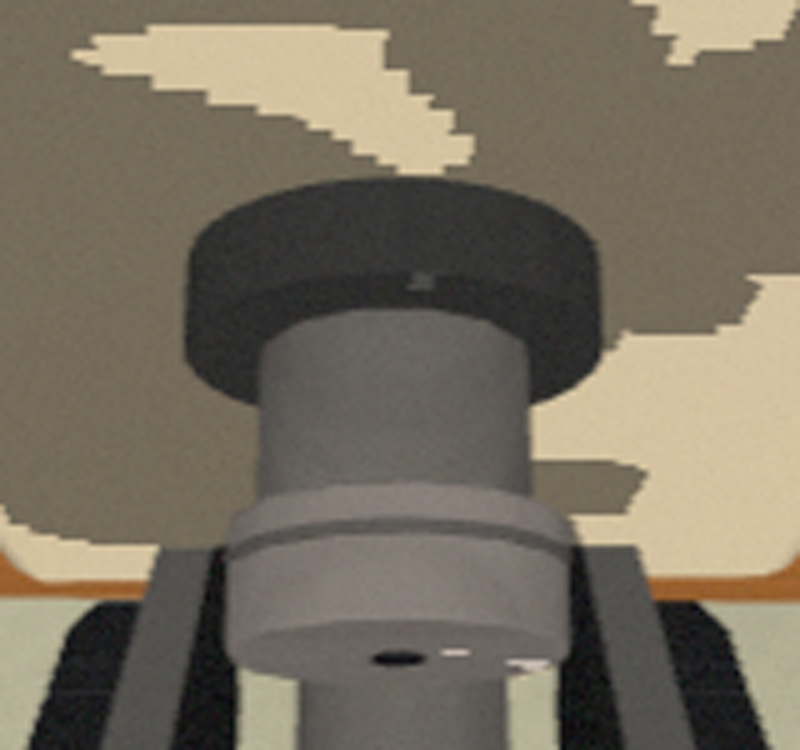

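```bash
python3 -m jog '[[0.001,0,0.0009,0,0.2],[0.001,0,0.0009,0,0.2]]';python3 -m jog '[[0.001,0,0.0009,0,0.2],[0.001,0,0.0009,0,0.2]]'; python3 -c "
from h import *
for i in range(3):
  s=r.snapshot('wrist');print(r.sense()['tool_pos'],r.sense()['ft_force'],r.sense()['wrist_torque'])
save(s,'w11',(200,150,360,300),5)"
```

```text
time: 14.65
tool_pos: [668.6, 9.6, 67.7]
tcp_rot: [179.6, 47.3, -177.6]
ft_force: [-1.9, 0.7, 5.0]
finger_gap: 30.4
time: 14.85
tool_pos: [669.5, 9.5, 67.7]
tcp_rot: [179.7, 47.4, -177.6]
ft_force: [-1.9, 0.7, 6.0]
finger_gap: 30.1
[669.52804683   9.5023627   67.71874532] [-1.7914687  -0.14687669  5.37539205] [ 0.08917343 -0.08889547  0.10215821]
[669.50562453   9.49984621  67.69885429] [-2.68511877  0.20653067  5.69045066] [ 0.10894161 -0.0831782   0.10508874]
[669.52494878   9.50103734  67.72936744] [-1.24306468  0.53368525  5.35264205] [ 0.07108337 -0.04634247  0.06357289]
```

View pics/w11.png

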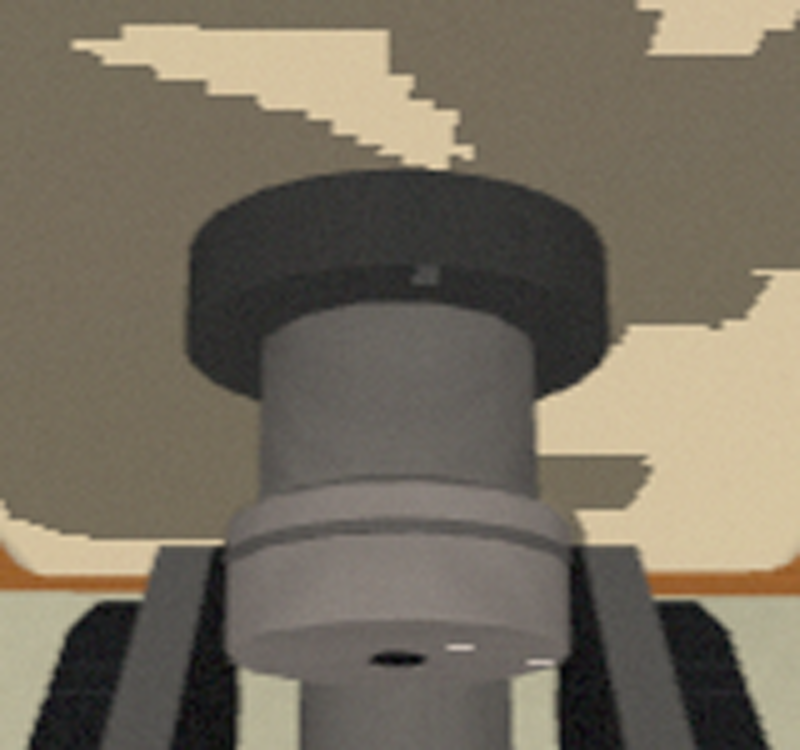

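```bash
python3 - <<'E'
from h import *
s=r.snapshot("wrist"); st=r.sense()
th=np.linspace(0,2*np.pi,73)
for x in (658,661,664,667):
  for z in (60,72):
    q=(proj(s,np.array((x,9.6,z))+16*np.c_[np.cos(th),np.sin(th),0*th])-[200,150])*5; print(x,z,q.min(0).round(),q.max(0).round())
q=(proj(s,np.array([(661-13,9.6,60)]))-[200,150])*5;print(q)
E
```

```text
658 60 [221. 444.] [575. 544.]
658 72 [216. 589.] [582. 666.]
661 60 [222. 455.] [571. 552.]
661 72 [218. 598.] [577. 672.]
664 60 [224. 466.] [566. 559.]
664 72 [219. 606.] [572. 677.]
667 60 [225. 476.] [562. 566.]
667 72 [221. 614.] [568. 683.]
[[403.64824855 466.00883965]]
```

```bash
python3 -c "
from h import *
s=r.snapshot('wrist'); save(s,'w12',(240,235,320,295),10)"
```

```text
(no output)
```

View pics/w12.png

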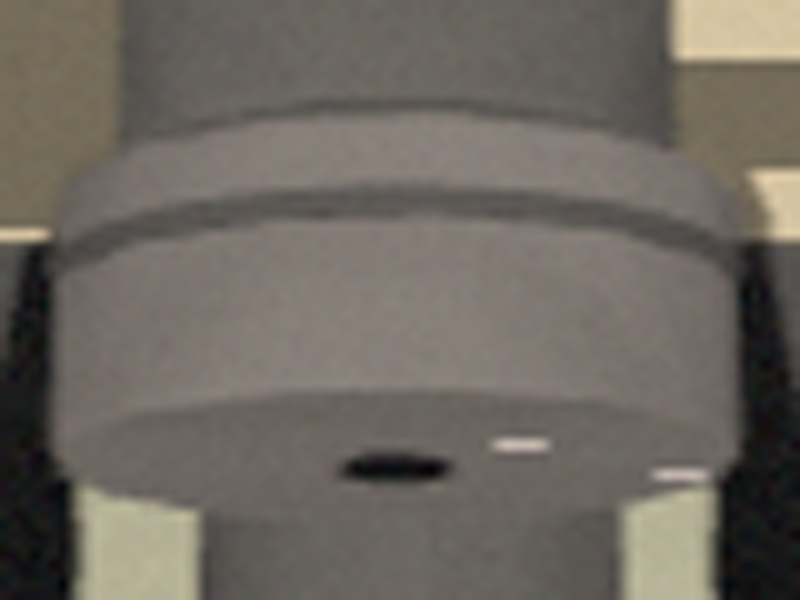

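```bash
python3 -c "
from h import *
p=r.sense()['tool_pos'];print(tool([665,9.5,69.5]),tool((665,9.5,67.7)))"
```

```text
[ 0.0017  0.0002 -0.0045] [ 0.0031  0.0002 -0.0033]
```

```bash
python3 -m jog '[[0.0017,0.0002,-0.0045,0,0.2],[0.0017,0.0002,-0.0045,0,0.2],[0.0031,0.0002,-0.0033,0,0.2],[0.0032,0.0002,-0.0032,0,0.2],[0.0032,0.0002,-0.0032,0,0.2]]'; python3 -c "
from h import *
s=r.snapshot('wrist'); save(s,'w13',(240,235,320,295),10);st=r.sense();print(st['tool_pos'],st['ft_force'])"
```

```text
time: 15.6
tool_pos: [665.2, 9.4, 67.7]
tcp_rot: [179.7, 47.4, -177.6]
ft_force: [-2.8, 0.8, 3.1]
finger_gap: 30.6
[665.17891835   9.43554749  67.74188333] [-2.45353521 -0.51635065  3.92541361]
```

View pics/w13.png

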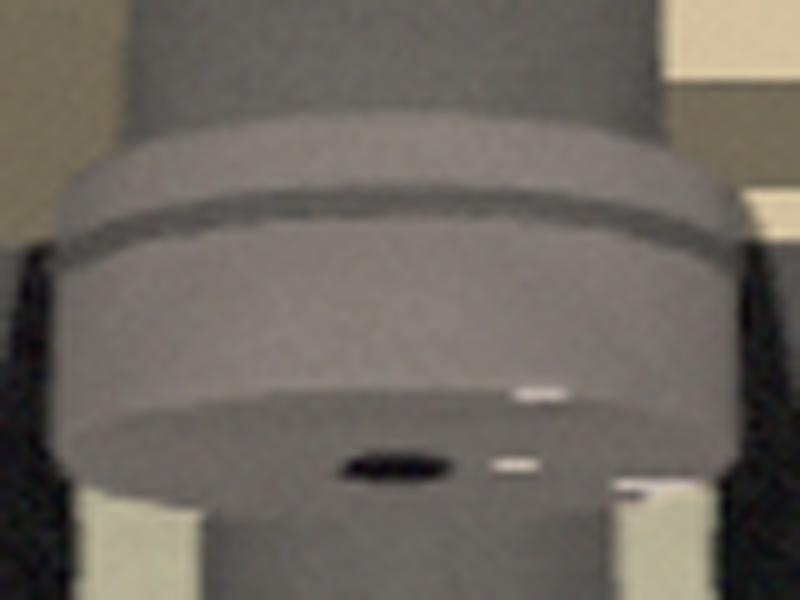

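```bash
python3 -m jog '[[0,0,0,0,0.4],[0,0,0,0,0.5],[0,0,0,0,0.6],[0,0,0,0,0.7],[0,0,0,0,0.7],[0,0,-0.03,0,0.7],[0,0,-0.06,0,0.7],[0,0,-0.09,0,0.7],[0,0,-0.09,0,0.7],[0,0,-0.09,0,0.7]]'; python3 -c "
from h import *
s=r.snapshot('wrist'); save(s,'w14',(180,90,340,210),5);st=r.sense();print(st['tool_pos'],st['ft_force'],st['joint_pos'].round(1))
th=np.linspace(0,2*np.pi,73)
for x in (655,658,661):
  for z,R in ((60,16),(72,16),(60,13)):
    q=(proj(s,np.array((x,9.6,z))+R*np.c_[np.cos(th),np.sin(th),0*th])-[180,90])*5; print(x,z,R,q.min(0).round(),q.max(0).round())
"
```

```text
time: 16.65
tool_pos: [599.7, 6.0, 130.1]
tcp_rot: [179.7, 47.6, -177.6]
ft_force: [0.5, -0.8, -0.1]
finger_gap: 59.8
[599.29022548   6.15302702 128.65284624] [ 0.86386654 -0.6897095  -0.0573163 ] [ -10.1  -25.   138.5   26.4   21.8 -123.2]
655 60 16 [386. 448.] [613. 548.]
655 72 16 [384. 530.] [616. 622.]
655 60 13 [407. 459.] [592. 539.]
658 60 16 [386. 459.] [611. 556.]
658 72 16 [384. 540.] [613. 630.]
658 60 13 [407. 469.] [590. 548.]
661 60 16 [386. 469.] [609. 564.]
661 72 16 [384. 549.] [611. 637.]
661 60 13 [407. 479.] [588. 556.]
```

View pics/w14.png

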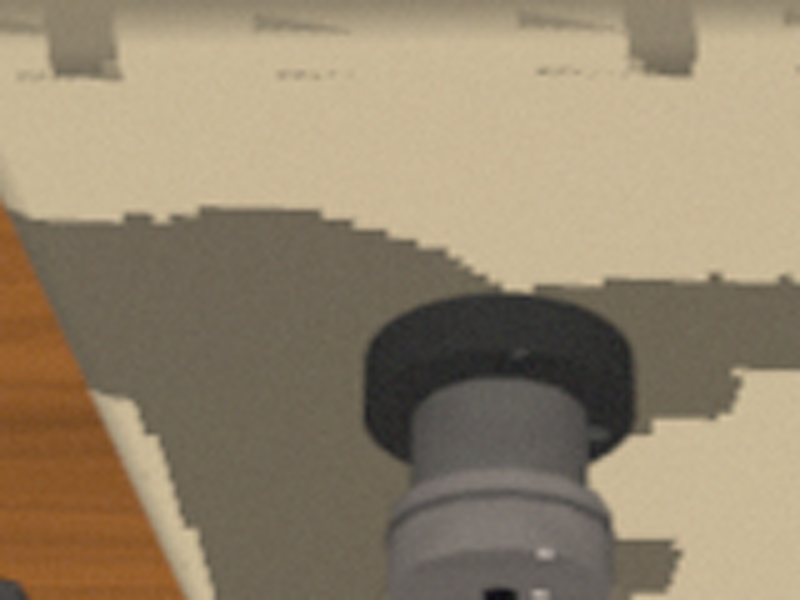

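```bash
python3 -c "
from h import *
print(tool((585,-155,370)))"
```

```text
[-0.1637 -0.1594 -0.1795]
```

```bash
python3 -m jog '[[-0.024,-0.023,-0.03,0,0.5],[-0.048,-0.046,-0.055,0,0.3],[-0.072,-0.07,-0.085,0,0],[-0.096,-0.094,-0.11,0,0],[-0.12,-0.117,-0.14,0,0],[-0.145,-0.14,-0.165,0,0],[-0.1637,-0.1594,-0.1795,0,0],[-0.1637,-0.1594,-0.1795,0,0],[-0.1637,-0.1594,-0.1795,0,0]]'; python3 -c "
from h import *
s=r.snapshot('wrist'); save(s,'w15',None,1.4);st=r.sense();print(st['tool_pos'],st['tcp_rot'],st['joint_pos'].round(1),st['qd'].round(1))
print(proj(s,(667,-158.6,318))*1.4)"
```

```text
time: 17.6
tool_pos: [585.6, -155.7, 368.2]
tcp_rot: [179.5, 47.3, -177.8]
ft_force: [0.0, -0.3, -0.4]
finger_gap: -0.0
[ 585.18301354 -154.86597815  367.03646773] [ 179.4176308    47.27846272 -177.80236031] [ -36.2  -32.9  118.    32.6   59.4 -136.4] [ 0.8 -1.   1.7 -0.1  0.2  0.1]
[[377.33714939 321.71406954]]
```

View pics/w15.png

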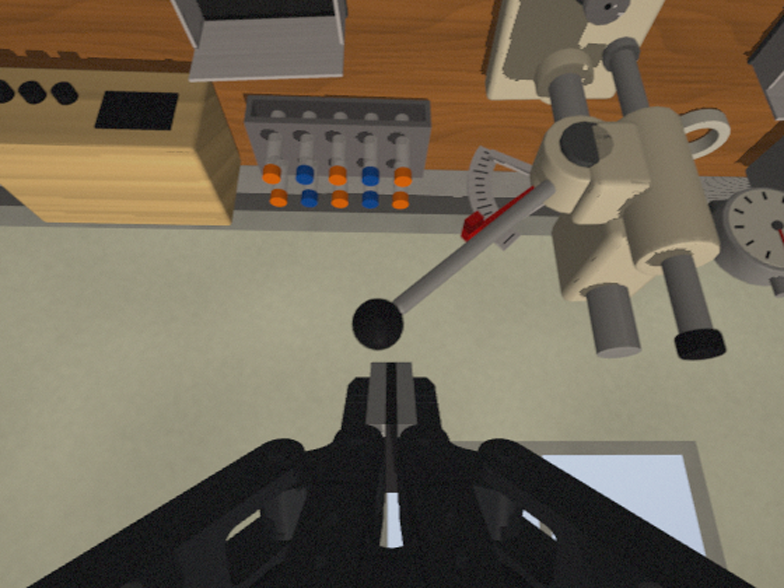

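```bash
python3 -c "
from h import *
print(tool((675,-160,352)))"
```

```text
[-0.0497 -0.0093  0.0759]
```

```bash
python3 -m jog '[[-0.025,-0.005,0.025,0,0],[-0.045,-0.009,0.05,0,0],[-0.0497,-0.0093,0.0759,0,0],[-0.0497,-0.0093,0.0759,0,0],[-0.0497,-0.0093,0.0759,0,0]]'; python3 -c "
from h import *
s=r.snapshot('wrist'); save(s,'w16',None,1.4);st=r.sense();print(st['tool_pos'],st['tcp_rot'],st['joint_pos'].round(1))
p=st['tool_pos']; s=r.snapshot('scene'); save(s,'s16',(170,150,310,270),5)
import math
print(Ro.from_euler('xyz',st['tcp_rot'],degrees=True).as_matrix().round(3))
for a in (0,.05,.2,.4,.6,.75,.8,.85,.9):
  t=math.radians(40)-a; y=-46-160*math.cos(t); z=215+160*math.sin(t)
  b=np.array([659.5-y*math.sin(math.radians(2.6)),9.8+y*math.cos(math.radians(2.6)),z]); T=b+[8,0,14+8]; print(a,T.round(1),tool(T,st))
"
```

```text
time: 18.15
tool_pos: [674.6, -158.2, 348.2]
tcp_rot: [179.2, 47.0, -177.8]
ft_force: [0.0, 0.1, -0.4]
finger_gap: -0.1
[ 674.56484517 -158.7590851   349.80195732] [ 179.27299041   47.12650968 -177.82515388] [ -29.7  -17.7  108.7   30.7   51.1 -133.5]
[[-0.68  -0.047  0.732]
 [-0.026  0.999  0.04 ]
 [-0.733  0.009 -0.68 ]]
0 [ 675.1 -158.6  339.8] [0.0069 0.0001 0.0072]
0.05 [ 675.4 -163.6  333.6] [ 0.0115 -0.005   0.0114]
0.2 [ 676.  -176.6  313.4] [ 0.0262 -0.0182  0.025 ]
0.4 [ 676.5 -188.9  284. ] [ 0.0477 -0.0308  0.045 ]
0.6 [ 676.8 -195.2  252.7] [ 0.0706 -0.0374  0.0662]
0.75 [ 676.8 -195.8  228.7] [ 0.0882 -0.0381  0.0825]
0.8 [ 676.8 -195.2  220.7] [ 0.094  -0.0376  0.088 ]
0.85 [ 676.8 -194.1  212.8] [ 0.0998 -0.0366  0.0934]
0.9 [ 676.7 -192.7  204.9] [ 0.1056 -0.0353  0.0988]
```

View pics/w16.png

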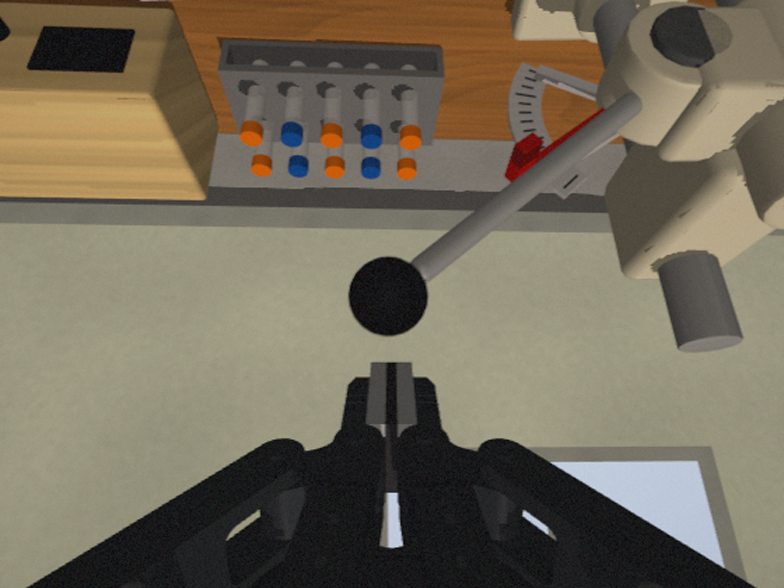

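View pics/s16.png

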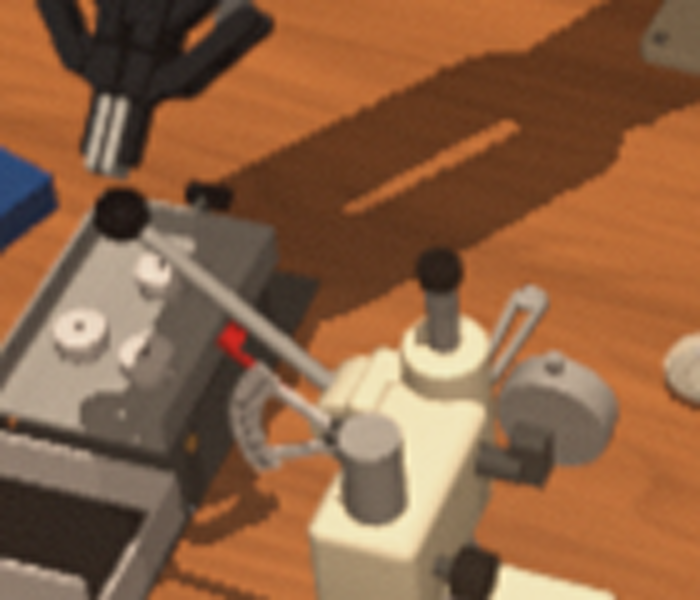

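```bash
python3 -m jog '[[0.0069,0.0001,0.0072,0,0],[0.0115,-0.005,0.0114,0,0],[0.019,-0.012,0.018,0,0],[0.0262,-0.0182,0.025,0,0],[0.037,-0.0255,0.035,0,0],[0.0477,-0.0308,0.045,0,0],[0.059,-0.035,0.0555,0,0],[0.0706,-0.0374,0.0662,0,0],[0.08,-0.038,0.0745,0,0],[0.085,-0.038,0.0795,0,0],[0.085,-0.038,0.0795,0,0],[0.085,-0.038,0.0795,0,0]]'; python3 -c "
from h import *
s=r.snapshot('wrist'); save(s,'w17',None,1.4);st=r.sense();print(st['tool_pos'],st['tcp_rot'],st['joint_pos'].round(1),st['ft_force'])
"
```

```text
time: 19.45
tool_pos: [676.8, -196.2, 234.4]
tcp_rot: [179.3, 47.2, -177.8]
ft_force: [-2.9, -1.7, 3.4]
finger_gap: -0.2
[ 676.92239456 -196.09970656  234.73330056] [ 179.35340423   47.21294981 -177.7733034 ] [ -33.6   -9.7  114.3   40.8   42.2 -148.8] [-3.93439766 -2.32171716  4.67760157]
```

View pics/w17.png

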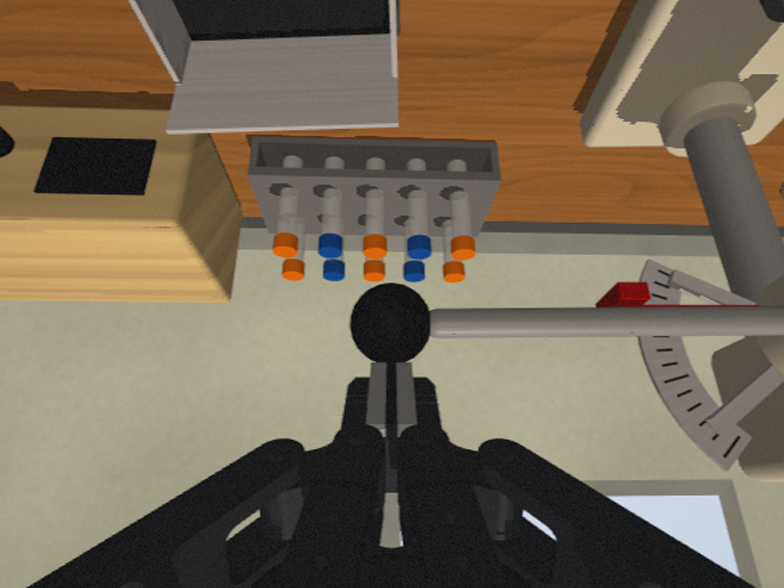

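```bash
python3 -m jog '[[0.003,0,0.0028,0.08,0],[0.006,0,0.0055,0.15,0],[0.009,0,0.0082,0.15,0],[0.012,0.001,0.011,0.15,0],[0.012,0.001,0.011,0.15,0]]'; python3 -c "
from h import *
st=r.sense();print(st['tool_pos'],st['tcp_rot'],st['joint_pos'].round(1),st['ft_force'])
p=st['tool_pos'];print(tool(p+[0,.7,-5]))"
```

```text
time: 20.0
tool_pos: [676.8, -194.7, 218.2]
tcp_rot: [170.3, 46.4, 169.8]
ft_force: [1.5, -3.2, 4.7]
finger_gap: -0.1
[ 676.76809815 -194.74049     218.1583975 ] [170.28380523  46.43346071 169.83089411] [ -33.5   -8.7  115.3   42.2   40.7 -142.1] [ 1.45896607 -3.16888738  4.70445646]
[0.0037 0.0001 0.0034]
```

```bash
(python3 -m jog '[[0.0022,0.0001,0.002,0,0],[0.003,0.0001,0.0027,0,0],[0.003,0.0001,0.0027,0,0]]';python3 -m jog '[[0.0022,0.0001,0.002,0,0],[0.003,0.0001,0.0027,0,0],[0.003,0.0001,0.0027,0,0]]')|grep -E 'pos|force'; python3 -c "
from h import *
st=r.sense();print(st['tool_pos'],st['ft_force'])"
```

```text
tool_pos: [676.8, -194.2, 214.3]
ft_force: [2.1, -3.6, 4.6]
tool_pos: [676.8, -193.6, 210.3]
ft_force: [-0.1, -3.3, 4.7]
[ 676.7651223  -193.55267105  210.25580959] [-0.12066341 -3.32594023  4.70686751]
```

```bash
(python3 -m jog '[[0.0015,0.0001,0.0013,0,0],[0.002,0.0001,0.0018,0,0]]';python3 -m jog '[[0.0015,0.0001,0.0013,0,0],[0.002,0.0001,0.0018,0,0]]';python3 -m jog '[[0.0015,0.0001,0.0013,0,0],[0.0015,0.0001,0.0013,0,0]]')|grep -E 'pos|force'; python3 -c "
from h import *
s=r.snapshot('wrist'); save(s,'w18',None,1.4)
st=r.sense();print(st['tool_pos'],st['ft_force'],st['joint_pos'].round(1))"
```

```text
tool_pos: [676.8, -193.3, 207.6]
ft_force: [0.6, -4.4, 4.2]
tool_pos: [676.7, -192.8, 204.8]
ft_force: [1.1, -4.5, 3.9]
tool_pos: [676.7, -192.7, 202.9]
ft_force: [-0.3, -4.3, 4.0]
[ 676.69205647 -192.62572117  202.84667279] [ 1.64907658 -5.31310561  5.53598984] [ -33.2   -7.8  116.2   43.6   39.1 -143.9]
```

View pics/w18.png

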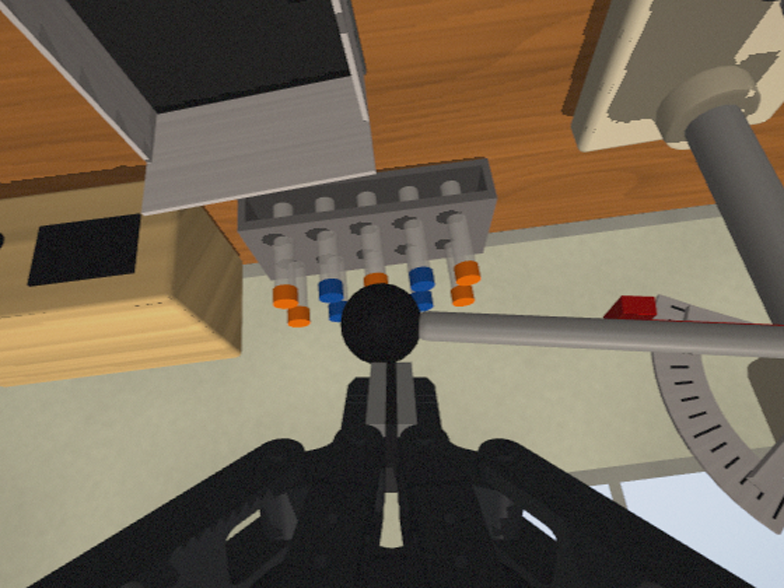

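```bash
cat >> h.py <<'E'
import math
def lever(s,uv,o=(659.5,9.8),yaw=2.6):
    c,d=ray(s,uv); n=np.array([math.cos(math.radians(yaw)),math.sin(math.radians(yaw)),0]); m=np.array([-n[1],n[0],0])
    O=np.array([o[0],o[1],0.]); X=c+d*((O-c)@n)/(d@n); y=(X-O)@m; z=X[2]
    return X.round(1),y,z,math.radians(40)-math.atan2(z-215,-(y+46)),math.hypot(z-215,y+46)
E
python3 -c "
from h import *
s=r.snapshot('wrist')
g=s['pixels'].astype(int).max(2); m=np.zeros_like(g,np.uint8); m[190:262,235:310]=(g[190:262,235:310]<50)
save(s,'w19',(235,190,310,270),8)
n,l,st,c=cv2.connectedComponentsWithStats(m); print([(st[i],c[i]) for i in range(1,n) if st[i,4]>300])
print(lever(s,(381/1.4,323/1.4)))"
```

```text
[(array([ 244,  203,   56,   59, 2573], dtype=int32), array([271.68013991, 231.03964244]))]
(array([ 668.7, -192.8,  184.6]), np.float64(-202.83666158817255), np.float64(184.55232172921478), 0.889882715476882, 159.76482569766165)
```

```bash
(python3 -m jog '[[0.0013,0.0001,0.0012,0,0],[0.0013,0.0001,0.0012,0,0]]';python3 -m jog '[[0.0013,0.0001,0.0012,0,0],[0.0013,0.0001,0.0012,0,0]]')|grep -E 'pos|force'; python3 -c "
from h import *
s=r.snapshot('wrist'); save(s,'w20',None,1.4)
st=r.sense();print(st['tool_pos'],st['ft_force'])"
```

```text
tool_pos: [677.2, -192.7, 202.4]
ft_force: [-5.2, -2.8, 11.0]
tool_pos: [677.6, -192.7, 202.1]
ft_force: [-11.0, -3.0, 13.6]
[ 677.59168789 -192.72643389  202.14720594] [-9.9680787  -2.47039118 13.87128007]
```

```bash
python3 -m jog '[[0.0014,0,0.0013,0,0],[0.0014,0,0.0013,0,0],[0.0014,0,0.0013,0,0],[0.0014,0,0.0013,0,0],[0.0014,0,0.0013,0,0]]'; python3 -c "
from h import *
s=r.snapshot('wrist'); save(s,'w20',(200,170,560,420),2)
st=r.sense();print(st['tool_pos'],st['ft_force'])
t=r.snapshot('scene'); save(t,'s20',(170,150,310,330),3.3)"
```

```text
time: 22.25
tool_pos: [677.9, -192.8, 202.0]
tcp_rot: [170.5, 46.8, 170.0]
ft_force: [-13.7, -2.0, 16.4]
finger_gap: -0.2
[ 677.88456322 -192.7619331   201.89994343] [-13.21195192  -1.34832672  15.96828137]
```

View pics/w20.png

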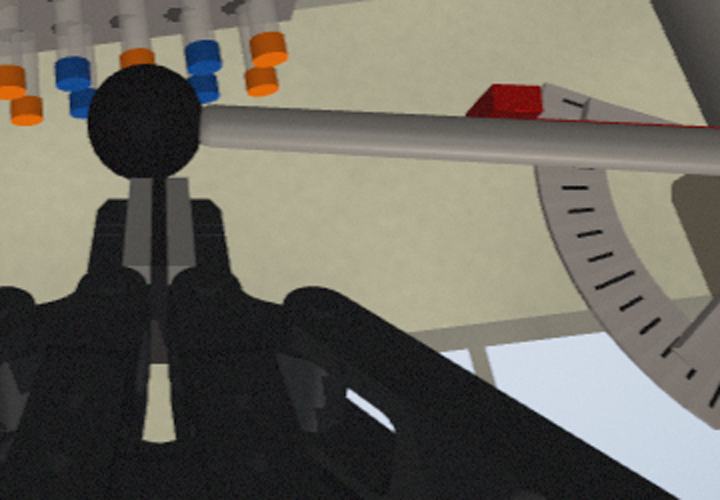

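View pics/s20.png

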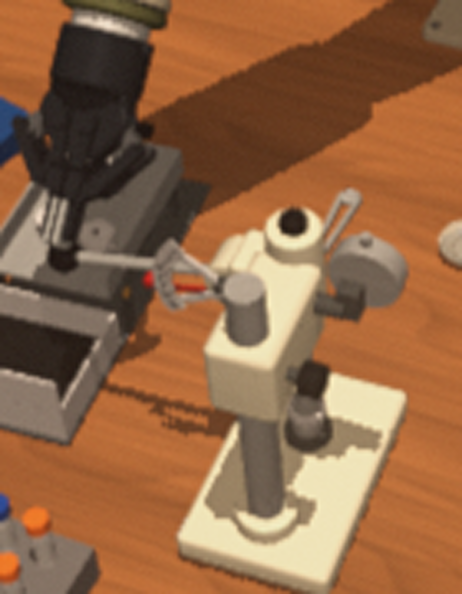

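```bash
python3 -c "
from h import *
st=r.sense(); M=Ro.from_euler('xyz',st['tcp_rot'],degrees=True).as_matrix(); print(M.round(3))
# turn about tool z making tool y horizontal: y' = -s*x + c*y ; z-comp zero
a=math.atan2(M[2,1],M[2,0]); print('turn',a, (a+math.pi) )
for a in (.85,.7,.5,.3,.15,0):
  t=math.radians(40)-a; y=-46-160*math.cos(t); z=215+160*math.sin(t)
  b=np.array([659.5-y*math.sin(math.radians(2.6)),9.8+y*math.cos(math.radians(2.6)),z]); T=b+[10,0,14+8]; print(a,tool(T,st))
print(tool((675,-158,365),st),tool((600,-130,380),st))
"
```

```text
[[-0.674  0.053  0.737]
 [ 0.119  0.992  0.038]
 [-0.729  0.113 -0.675]]
turn 2.9870884356881153 6.128681089277908
0.85 [-0.0087 -0.0001 -0.0068]
0.7 [-0.0264  0.0008 -0.0229]
0.5 [-0.0491  0.0075 -0.0444]
0.3 [-0.0699  0.0202 -0.0649]
0.15 [-0.0838  0.0335 -0.0793]
0 [-0.0959  0.0495 -0.0924]
[-0.1127  0.0528 -0.1109] [-0.0698  0.0784 -0.1752]
```

```bash
python3 -m jog '[[-0.0087,-0.0001,-0.0068,0,0],[-0.0264,0.0008,-0.0229,0,0],[-0.0491,0.0075,-0.0444,-0.03,0],[-0.0699,0.0202,-0.0649,-0.06,0],[-0.0838,0.0335,-0.0793,-0.1,0],[-0.0959,0.0495,-0.0924,-0.15,0],[-0.1127,0.0528,-0.1109,-0.1545,0],[-0.1127,0.0528,-0.1109,-0.1545,0],[-0.09,0.065,-0.145,-0.1545,0],[-0.07,0.0784,-0.175,-0.1545,0.3],[-0.07,0.0784,-0.175,-0.1545,0.7],[-0.07,0.0784,-0.175,-0.1545,0.7]]'; python3 -c "
from h import *
s=r.snapshot('wrist'); save(s,'w21',None,1.4)
st=r.sense();print(st['tool_pos'],st['tcp_rot'],st['ft_force'],st['joint_pos'].round(1)); print(proj(s,(667,-158.6,318))*1.4)"
```

```text
time: 23.55
tool_pos: [599.8, -129.5, 378.9]
tcp_rot: [180.0, 47.5, -177.1]
ft_force: [0.2, -1.1, -0.7]
finger_gap: 43.0
[ 600.17581003 -129.74963786  378.49777137] [ 179.91767144   47.4270365  -177.08669809] [-0.20249462 -0.52581611  0.34491532] [ -31.6  -32.6  116.6   29.6   57.8 -131.8]
[[326.89233534 291.58128698]]
```

View pics/w21.png

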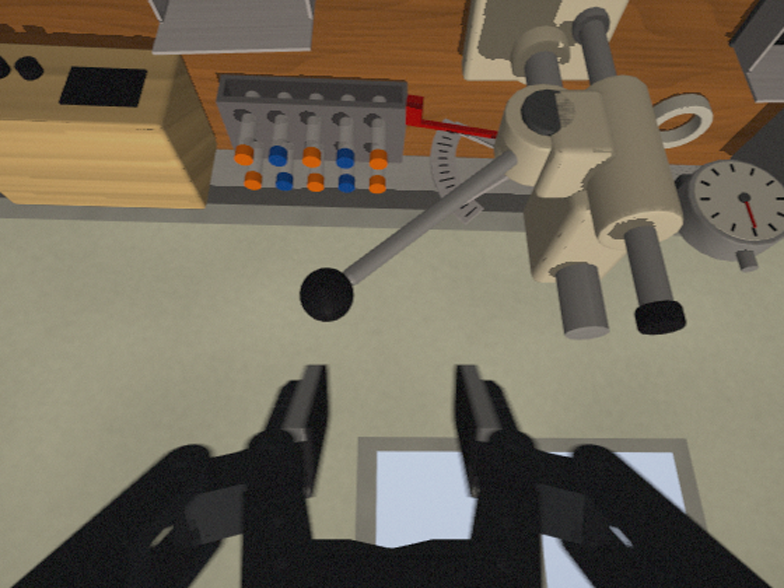

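```bash
python3 -c "
from h import *
print(tool((598,6,131)))"
```

```text
[0.1791 0.1354 0.1711]
```

```bash
python3 -m jog '[[0.027,0.02,0.0245,0,0.7],[0.054,0.04,0.049,0,0.7],[0.081,0.061,0.0735,0,0.7],[0.108,0.081,0.1,0,0.7],[0.135,0.102,0.125,0,0.7],[0.16,0.121,0.15,0,0.7],[0.1791,0.1354,0.1711,0,0.7],[0.1791,0.1354,0.1711,0,0.7],[0.1791,0.1354,0.1711,0,0.7]]'; python3 -c "
from h import *
s=r.snapshot('wrist'); save(s,'w22',None,1.4)
st=r.sense();print(st['tool_pos'],st['tcp_rot'],st['joint_pos'].round(1));print(tool((664.5,9.6,68)),tool((630,9,100)))"
```

```text
time: 24.5
tool_pos: [597.3, 6.5, 129.1]
tcp_rot: [179.9, 47.2, -177.1]
ft_force: [-0.5, 0.1, 0.5]
finger_gap: 59.7
[598.51118854   5.7464635  131.39503678] [ 179.91280062   47.40225576 -177.0783707 ] [ -10.4  -25.5  138.5   26.5   22.5 -123.8]
[0.0019 0.0003 0.0916] [0.0017 0.0016 0.0445]
```

View pics/w22.png

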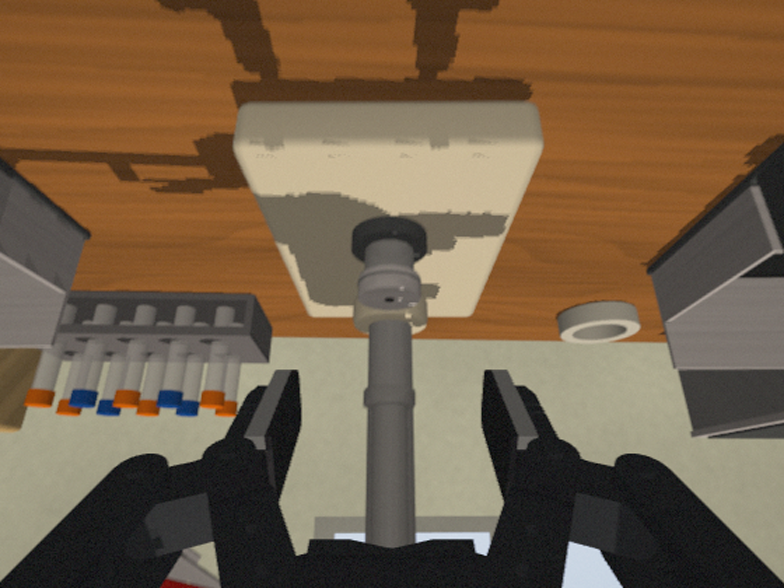

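```bash
python3 -m jog '[[0.0005,0,0.03,0,0.7],[0.001,0,0.06,0,0.7],[0.0019,0.0003,0.085,0,0.7],[0.0019,0.0003,0.0916,0,0.7],[0.0019,0.0003,0.0916,0,0.7],[0.0019,0.0003,0.0916,0,0.7],[0.0019,0.0003,0.0916,0,0.7]]'; python3 -c "
from h import *
s=r.snapshot('wrist'); save(s,'w23',(200,150,360,300),5)
st=r.sense();print(st['tool_pos'],st['tcp_rot'],st['joint_pos'].round(1));print(tool((665,9.6,68)))"
```

```text
time: 25.25
tool_pos: [665.5, 8.9, 70.1]
tcp_rot: [180.0, 47.6, -177.1]
ft_force: [-0.1, -0.1, 1.3]
finger_gap: 59.8
[665.27961705   9.04073719  69.88965822] [ 179.96157968   47.54682213 -177.060895  ] [  -8.1   -3.5  128.9   47.2   11.2 -144.2]
[0.0016 0.0006 0.0011]
```

View pics/w23.png

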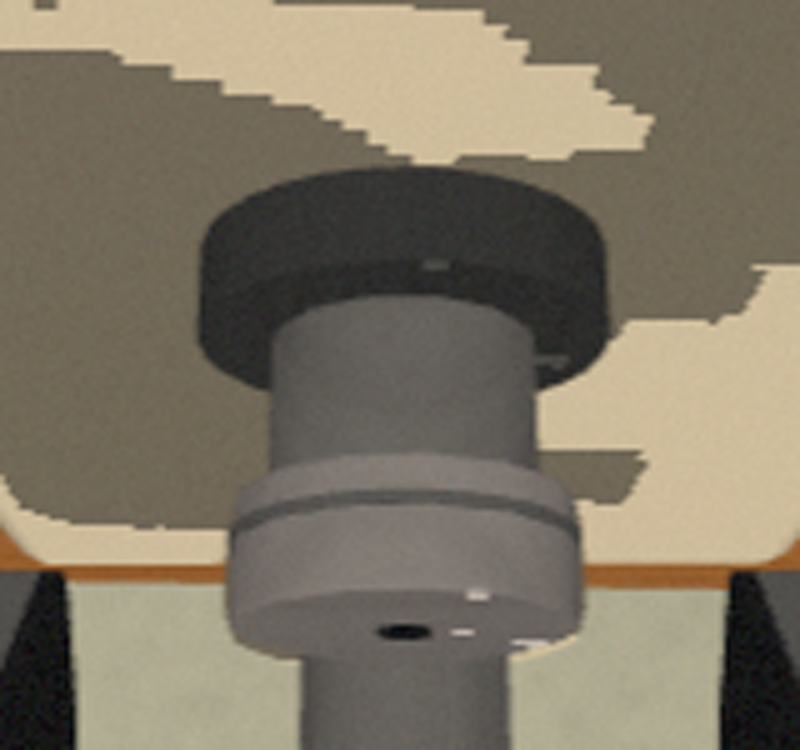

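```bash
python3 -m jog '[[0.0014,0.0006,0.001,0,0.7],[0.0014,0.0006,0.001,0,0.55],[0.0014,0.0006,0.001,0,0.4],[0.0014,0.0006,0.001,0,0.3],[0.0014,0.0006,0.001,0,0.2],[0.0014,0.0006,0.001,0,0.2],[0.0014,0.0006,0.001,0,0.2],[0.0014,0.0006,0.001,0,0.2]]' 30; python3 -c "
from h import *
st=r.sense();print(st['tool_pos'],st['ft_force']);p=st['tool_pos'];print(tool(p+[0,0,5]),tool(p+[-25,-1,8]),tool((575,6,125)))"
```

```text
time: 26.1
tool_pos: [665.3, 9.6, 68.5]
tcp_rot: [180.0, 47.6, -177.1]
ft_force: [-2.9, 0.6, 4.7]
finger_gap: 30.5
[665.29340992   9.62485187  68.5423875 ] [-2.85465639  0.63097561  4.66722061]
[-0.0037  0.     -0.0034] [ 0.011   0.0003 -0.0239] [ 0.0193  0.0011 -0.1048]
```

```bash
python3 -m jog '[[-0.0037,0,-0.0034,0,0.2],[0.003,0,-0.015,0,0.2],[0.008,0,-0.03,0,0.2],[0.011,0,-0.06,0,0.2],[0.011,0,-0.09,0,0.2],[0.011,0,-0.09,0,0.2],[0.011,0,-0.09,0,0.2]]'; python3 -c "
from h import *
s=r.snapshot('wrist'); save(s,'w24',None,1.4)
st=r.sense();print(st['tool_pos'],st['tcp_rot'],st['joint_pos'].round(1));print(tool((560,100,160)),tool((520,259.5,130)))"
```

```text
time: 26.8
tool_pos: [591.9, 5.6, 122.2]
tcp_rot: [-180.0, 47.7, -177.0]
ft_force: [-0.2, -0.3, -0.8]
finger_gap: 30.7
[591.622472     5.78097514 120.88256349] [ 179.96148624   47.59000236 -177.0647809 ] [ -10.6  -25.8  140.    28.4   21.3 -126. ]
[-0.0108  0.0957 -0.0461] [ 0.0327  0.2571 -0.0492]
```

View pics/w24.png

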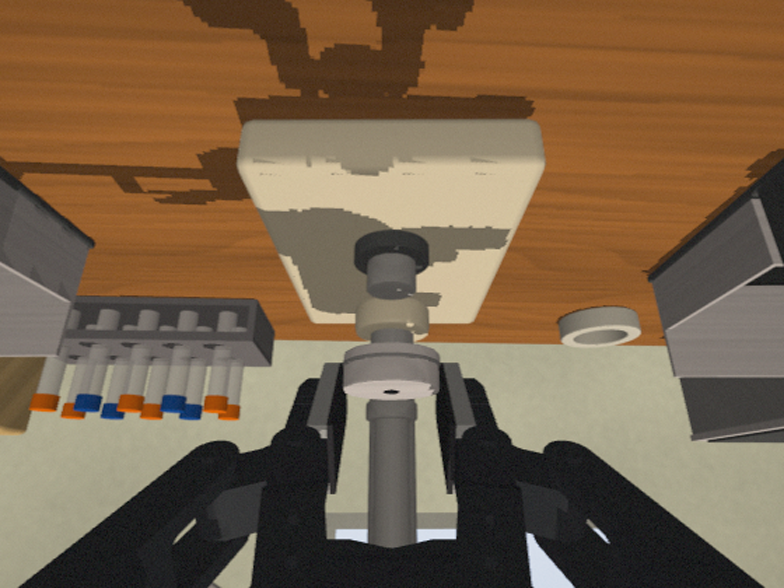

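```bash
python3 -m jog '[[-0.005,0.045,-0.023,0,0.2],[-0.0108,0.0957,-0.0461,0,0.2],[0,0.135,-0.047,0,0.2],[0.011,0.175,-0.048,0,0.2],[0.022,0.217,-0.0485,0,0.2],[0.0327,0.2571,-0.0492,0,0.2],[0.0327,0.2571,-0.0492,0,0.2],[0.0327,0.2571,-0.0492,0,0.2],[0.0327,0.2571,-0.0492,0,0.2]]'; python3 -c "
from h import *
s=r.snapshot('wrist'); save(s,'w25',None,1.4)
st=r.sense();print(st['tool_pos'],st['tcp_rot'],st['joint_pos'].round(1));print(tool((518,259.5,85)),tool((518,259.5,70)))"
```

```text
time: 27.75
tool_pos: [518.1, 264.0, 127.2]
tcp_rot: [-180.0, 47.4, -176.7]
ft_force: [0.4, 0.4, -0.5]
finger_gap: 30.1
[518.07944445 263.69696034 126.9838806 ] [-179.93078118   47.34266127 -176.64380725] [ 36.4 -19.9 135.1 -48.8  32.3 -22.1]
[ 0.0311 -0.0042  0.0282] [ 0.0421 -0.0041  0.0384]
```

View pics/w25.png

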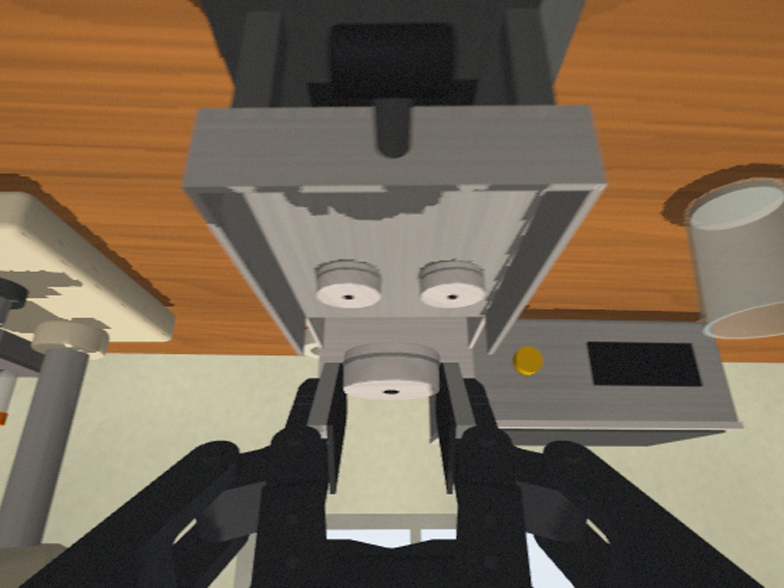

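```bash
python3 -m jog '[[0.0155,-0.002,0.0141,0,0.2],[0.0311,-0.0042,0.0282,0,0.2],[0.0421,-0.0041,0.0384,0,0.2],[0.0421,-0.0041,0.0384,0,0.2],[0.0421,-0.0041,0.0384,0,0.2],[0.0421,-0.0041,0.0384,0,0.2]]'; python3 -c "
from h import *
s=r.snapshot('scene'); save(s,'s26',(320,180,460,280),5)
st=r.sense();print(st['tool_pos'],st['tcp_rot'],st['ft_force'],st['joint_pos'].round(1));print(tool((518,260,68.3)))"
```

```text
time: 28.4
tool_pos: [517.6, 259.0, 68.5]
tcp_rot: [-179.8, 47.2, -176.6]
ft_force: [0.5, -0.4, -0.4]
finger_gap: 30.2
[517.79838667 259.15784394  69.0441555 ] [-179.87650559   47.24105694 -176.6182129 ] [-0.1430557  -0.45601592 -1.00637767] [ 35.9 -12.  136.3 -61.7  26.7  -7.7]
[0.0004 0.0008 0.0007]
```

View pics/s26.png

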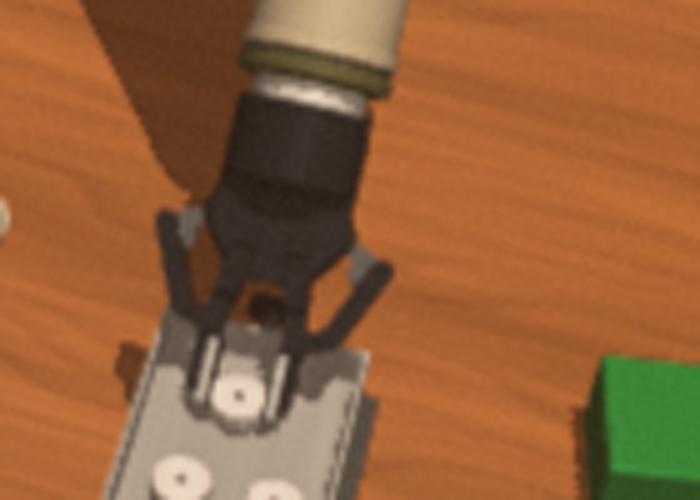

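Lower a little further until it touches, then release and withdraw upward.

```bash
python3 -m jog '[[0.0011,0.0005,0.0009,0,0.2],[0.0011,0.0005,0.0009,0,0.2]]'|grep -E "pos|force"; python3 -m jog '[[0.0004,0,0.0003,0,0.2],[0.0004,0,0.0003,0,0.3],[0.0004,0,0.0003,0,0.4],[0.0004,0,0.0003,0,0.5],[0.0004,0,0.0003,0,0.65],[0.0004,0,0.0003,0,0.65],[-0.02,0,-0.02,0,0.65],[-0.045,0,-0.045,0,0.65],[-0.07,0,-0.07,0,0.65],[-0.07,0,-0.07,0,0.65]]'; python3 -c "
from h import *
s=r.snapshot('wrist'); save(s,'w27',None,1.4)
s=r.snapshot('scene'); save(s,'s27',(320,180,460,280),5)
st=r.sense();print(st['tool_pos'],st['tcp_rot'],st['ft_force'],st['joint_pos'].round(1))"
```

```text
tool_pos: [517.5, 259.5, 67.3]
ft_force: [-0.3, 0.0, -0.1]
time: 29.65
tool_pos: [516.3, 261.7, 174.0]
tcp_rot: [179.7, 47.7, -176.9]
ft_force: [-0.3, 0.4, 0.3]
finger_gap: 55.5
[514.36982402 259.94018255 168.032124  ] [ 179.96798769   47.36861537 -176.75450714] [ 0.0663053  -0.4317972  -0.27080765] [ 36.3 -25.9 134.5 -42.   36.8 -30.4]
```

View pics/w27.png

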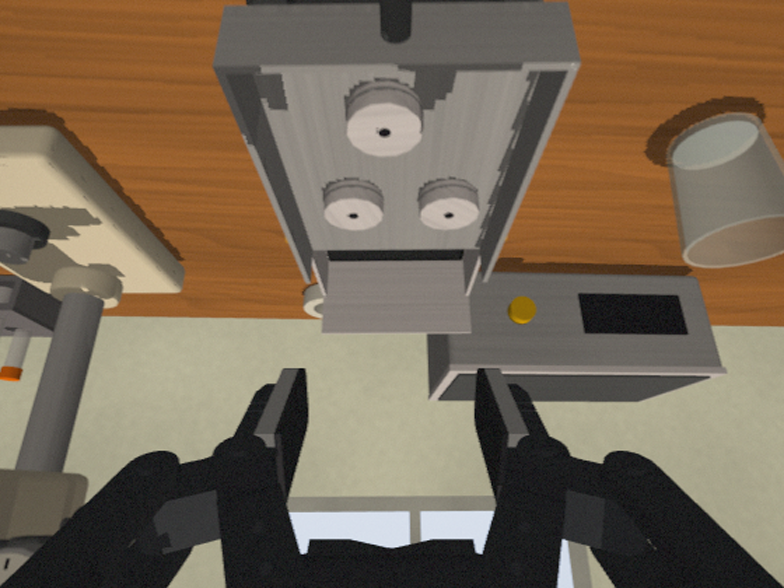

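View pics/s27.png

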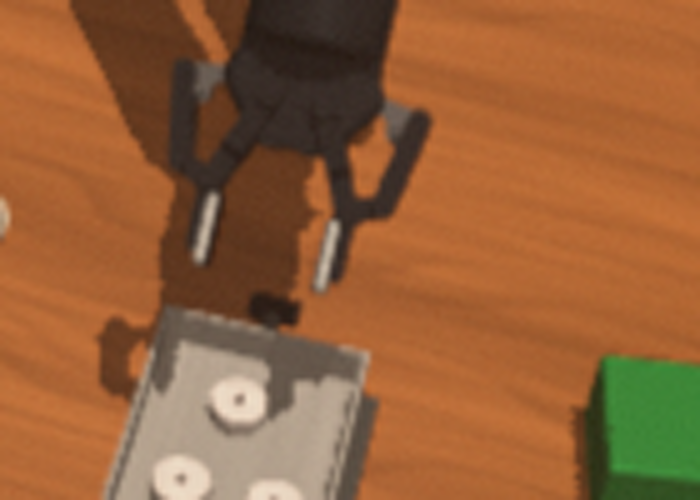

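```bash
python3 -c "
from h import *
print(tool((560,15,200)))"
```

```text
[-0.045  -0.2471  0.0015]
```

```bash
python3 -m jog '[[-0.009,-0.049,0,0,0.4],[-0.018,-0.098,0,0,0.4],[-0.027,-0.147,0,0,0.4],[-0.036,-0.196,0,0,0.4],[-0.045,-0.247,0.0015,0,0.4],[-0.045,-0.247,0.0015,0,0.4],[-0.045,-0.247,0.0015,0,0.4]]'|grep -E "pos|rot"; (python3 -m jog '[[0.7,0,-0.7,0,0.4]]'; python3 -m jog '[[0.7,0,-0.7,0,0.4]]';python3 -m jog '[[0.7,0,-0.7,0,0.4]]')|grep -E "pos|rot"; python3 -c "
from h import *
print(r.sense()['joint_pos'].round(1))"
```

```text
tool_pos: [559.6, 12.4, 198.4]
tcp_rot: [180.0, 47.3, -176.9]
tool_pos: [527.5, 9.7, 206.2]
tcp_rot: [179.6, 44.9, -177.4]
tool_pos: [519.9, 6.4, 207.2]
tcp_rot: [179.4, 43.6, -177.5]
tool_pos: [511.6, 3.1, 197.0]
tcp_rot: [179.2, 41.9, -177.6]
[ -13.6  -51.   143.1   15.3   48.4 -112.4]
```

```bash
(python3 -m jog '[[1,0,-0.5,0,0.4]]'; python3 -m jog '[[1,0.05,-0.5,0,0.4]]';python3 -m jog '[[1,0.05,-0.5,0,0.4]]')|grep -E "pos|rot"; python3 -c "
from h import *
st=r.sense();print(st['joint_pos'].round(2),Ro.from_euler('xyz',st['tcp_rot'],degrees=True).as_matrix().round(3))"
```

```text
tool_pos: [501.6, -1.2, 188.4]
tcp_rot: [178.9, 39.9, -177.6]
tool_pos: [491.2, -4.4, 180.4]
tcp_rot: [178.6, 37.9, -177.6]
tool_pos: [480.2, -8.6, 172.8]
tcp_rot: [178.2, 35.9, -177.6]
[ -17.14  -51.    143.13   15.91   55.17 -115.43] [[-0.81  -0.06   0.584]
 [-0.034  0.998  0.055]
 [-0.586  0.025 -0.81 ]]
```

```bash
(python3 -m jog '[[0.8,0.3,-0.7,0,0.4]]'; python3 -m jog '[[0.8,0.3,-0.8,0,0.4]]';python3 -m jog '[[0.8,0.3,-0.8,0,0.4]]')|grep -E "pos|rot"; python3 -c "
from h import *
st=r.sense();print(st['joint_pos'].round(2),Ro.from_euler('xyz',st['tcp_rot'],degrees=True).as_matrix().round(3))"
```

```text
tool_pos: [471.6, -2.2, 166.6]
tcp_rot: [177.9, 34.1, -177.6]
tool_pos: [463.2, 5.5, 161.2]
tcp_rot: [177.5, 32.5, -177.7]
tool_pos: [454.7, 13.7, 156.0]
tcp_rot: [177.3, 30.9, -177.6]
[ -13.45  -51.06  143.12   12.51   59.26 -110.25] [[-0.857 -0.066  0.511]
 [-0.036  0.997  0.069]
 [-0.514  0.041 -0.857]]
```

```bash
(python3 -m jog '[[0.8,-0.1,-0.8,0,0.4]]'; python3 -m jog '[[0.8,-0.1,-0.8,0,0.4]]';python3 -m jog '[[0.8,-0.1,-0.9,0,0.4]]';python3 -m jog '[[0.8,-0.1,-0.9,0,0.4]]';python3 -m jog '[[0.8,-0.1,-0.9,0,0.4]]')|grep -E "pos|rot"; python3 -c "
from h import *
st=r.sense();print(st['joint_pos'].round(2),Ro.from_euler('xyz',st['tcp_rot'],degrees=True).as_matrix().round(3))"
```

```text
tool_pos: [444.9, 3.7, 151.2]
tcp_rot: [176.8, 29.4, -177.4]
tool_pos: [433.8, -11.5, 146.9]
tcp_rot: [176.3, 27.9, -177.1]
tool_pos: [421.2, -29.3, 143.5]
tcp_rot: [175.5, 26.6, -176.9]
tool_pos: [405.6, -50.1, 140.8]
tcp_rot: [174.6, 25.5, -176.6]
tool_pos: [386.0, -73.7, 139.1]
tcp_rot: [173.5, 24.6, -176.4]
[ -38.55  -51.08  143.12   21.98   74.76 -136.9 ] [[-0.908 -0.109  0.405]
 [-0.057  0.989  0.139]
 [-0.416  0.103 -0.904]]
```

```bash
python3 -m jog '[[-0.01,0.049,0.002,0,0.4],[-0.02,0.098,0.004,0,0.4],[-0.03,0.147,0.006,0,0.4],[-0.038,0.196,0.008,0,0.4],[-0.038,0.223,0.0088,0,0.4],[-0.038,0.223,0.0088,0,0.4]]'|grep -E "pos|rot"; python3 -c "
from h import *
st=r.sense();print(st['joint_pos'].round(2),Ro.from_euler('xyz',st['tcp_rot'],degrees=True).as_matrix().round(3))"
```

```text
tool_pos: [398.6, 157.0, 170.5]
tcp_rot: [173.4, 24.6, -175.9]
[ 11.73 -51.12 139.89   3.68  66.09 -84.54] [[-0.907 -0.118  0.404]
 [-0.065  0.987  0.144]
 [-0.416  0.104 -0.903]]
```

```bash
(python3 -m jog '[[0.8,-0.19,-0.6,0,0.4]]'; python3 -m jog '[[0.8,-0.19,-0.6,0,0.4]]';python3 -m jog '[[0.8,-0.19,-0.6,0,0.4]]')|grep -E "pos|rot"; python3 -c "
from h import *
st=r.sense();print(st['time'],st['joint_pos'].round(2),Ro.from_euler('xyz',st['tcp_rot'],degrees=True).as_matrix().round(3))"
```

```text
tool_pos: [388.2, 152.1, 174.0]
tcp_rot: [174.1, 22.5, -175.3]
tool_pos: [376.8, 148.1, 183.2]
tcp_rot: [174.8, 20.4, -174.8]
tool_pos: [364.6, 144.8, 195.6]
tcp_rot: [175.5, 18.3, -174.6]
32.75 [ 11.81 -51.06 135.67   2.57  76.69 -84.54] [[-0.945 -0.119  0.305]
 [-0.09   0.99   0.108]
 [-0.315  0.075 -0.946]]
```

```bash
(python3 -m jog '[[0.8,-0.19,-0.5,0,0.4]]'; python3 -m jog '[[0.8,-0.19,-0.4,0,0.4]]';python3 -m jog '[[0.8,-0.19,-0.3,0,0.4]]';python3 -m jog '[[0.8,-0.19,-0.3,0,0.4]]';python3 -m jog '[[0.8,-0.19,-0.3,0,0.4]]')|grep -E "pos|rot"; python3 -c "
from h import *
st=r.sense();print(st['time'],st['joint_pos'].round(2),Ro.from_euler('xyz',st['tcp_rot'],degrees=True).as_matrix().round(3)); print(tool((400,-130,230)),tool((407,-279,200)))"
```

```text
tool_pos: [351.7, 142.1, 207.3]
tcp_rot: [176.2, 16.3, -174.4]
tool_pos: [337.9, 139.9, 216.7]
tcp_rot: [176.9, 14.3, -174.3]
tool_pos: [323.5, 138.4, 223.3]
tcp_rot: [177.6, 12.2, -174.2]
tool_pos: [308.0, 137.3, 231.7]
tcp_rot: [178.4, 10.2, -174.1]
tool_pos: [291.5, 136.9, 243.4]
tcp_rot: [179.2, 8.1, -174.1]
33.25 [ 16.88 -51.07 129.11  -0.75  93.82 -79.16] [[-0.985 -0.104  0.139]
 [-0.101  0.994  0.029]
 [-0.142  0.014 -0.99 ]]
[-0.0779 -0.277   0.0208] [-0.0655 -0.4263  0.0472]
```

```bash
python3 -m jog '[[-0.02,-0.049,0.005,0,0.5],[-0.04,-0.098,0.01,0,0.5],[-0.055,-0.147,0.014,0,0.5],[-0.065,-0.196,0.018,0,0.5],[-0.073,-0.245,0.02,0,0.5],[-0.075,-0.29,0.025,0,0.5],[-0.072,-0.335,0.03,0,0.5],[-0.068,-0.38,0.04,0,0.5],[-0.0655,-0.4263,0.0472,0,0.5],[-0.0655,-0.4263,0.0472,0,0.5],[-0.0655,-0.4263,0.0472,0,0.5],[-0.0655,-0.4263,0.0472,0,0.5]]'; python3 -c "
from h import *
s=r.snapshot('wrist'); save(s,'w30',None,1.4)
st=r.sense();print(st['tool_pos'],st['tcp_rot'],st['joint_pos'].round(1))
print(proj(s,(411.5,-278,70))*1.4)"
```

```text
time: 34.45
tool_pos: [406.8, -278.0, 199.5]
tcp_rot: [179.1, 8.1, -174.1]
ft_force: [0.1, 1.5, 0.2]
finger_gap: 42.6
[ 407.07627559 -277.88880563  200.01931872] [ 179.18312333    8.1325941  -174.06260088] [ -45.4  -14.   109.6    7.    80.  -142.3]
[[385.90564203 248.61448882]]
```

View pics/w30.png

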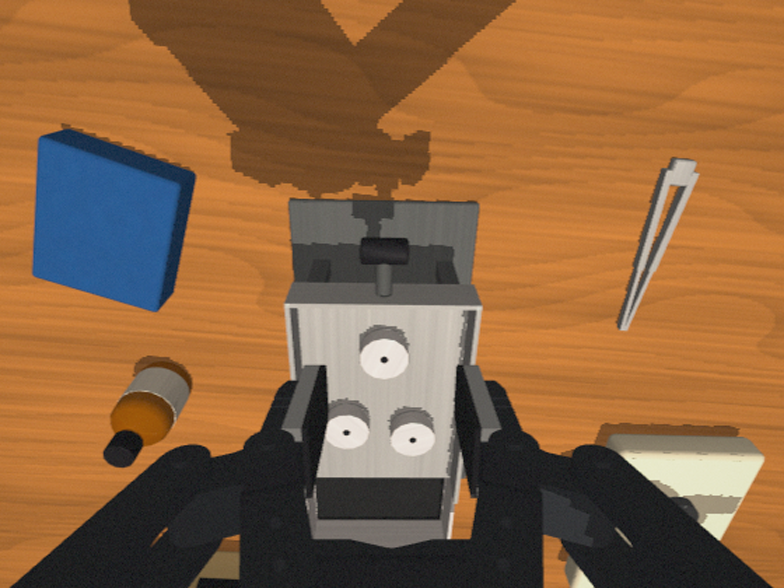

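```bash
python3 -c "
from h import *
print(tool((412,-278,120)),tool((413.3,-277.8,57)))"
```

```text
[ 0.0065 -0.0018  0.0799] [ 0.0141 -0.0026  0.1424]
```

```bash
python3 -m jog '[[0.003,-0.001,0.04,0,0.5],[0.0065,-0.0018,0.0799,0,0.5],[0.0065,-0.0018,0.0799,0,0.5],[0.0065,-0.0018,0.0799,0,0.5]]'; python3 -c "
from h import *
s=r.snapshot('wrist'); save(s,'w31',None,1.4)
st=r.sense();print(st['tool_pos'],st['tcp_rot'],st['joint_pos'].round(1))
print(proj(s,(411.5,-278,70))*1.4,tool((413.3,-277.8,57)))"
```

```text
time: 34.9
tool_pos: [412.0, -276.9, 120.7]
tcp_rot: [179.1, 8.1, -174.0]
ft_force: [-0.7, -0.4, 0.7]
finger_gap: 42.7
[ 412.86716235 -277.97605989  122.17622296] [ 179.27715888    8.21685831 -173.98470972] [ -44.9   -9.5  114.     7.2   70.9 -143.1]
[[385.69616097 306.83451334]] [ 0.0089 -0.0007  0.0646]
```

View pics/w31.png

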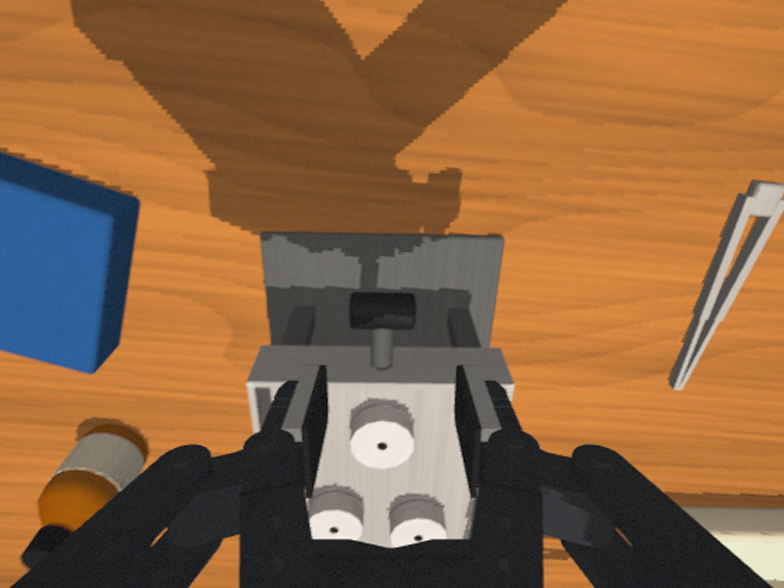

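```bash
python3 -m jog '[[0.003,-0.001,0.02,0,0.5],[0.005,-0.0018,0.04,0,0.5],[0.0075,-0.0019,0.0645,0,0.5],[0.0075,-0.0019,0.0645,0,0.5],[0.0075,-0.0019,0.0645,0,0.5]]'; python3 -c "
from h import *
s=r.snapshot('wrist'); save(s,'w32',None,1.4)
s=r.snapshot('scene'); save(s,'s32',(170,150,310,270),5)
st=r.sense();print(st['tool_pos'],st['tcp_rot'],st['joint_pos'].round(1),st['ft_force'])"
```

```text
time: 35.45
tool_pos: [415.7, -279.6, 59.4]
tcp_rot: [179.4, 8.3, -174.0]
ft_force: [0.3, -0.4, -0.2]
finger_gap: 42.7
[ 416.17947278 -280.13760548   60.00510103] [ 179.44856136    8.36430548 -173.9519895 ] [ -44.8   -4.3  116.4    7.7   63.2 -144.1] [-0.17400307  0.9755221   0.74614469]
```

View pics/w32.png

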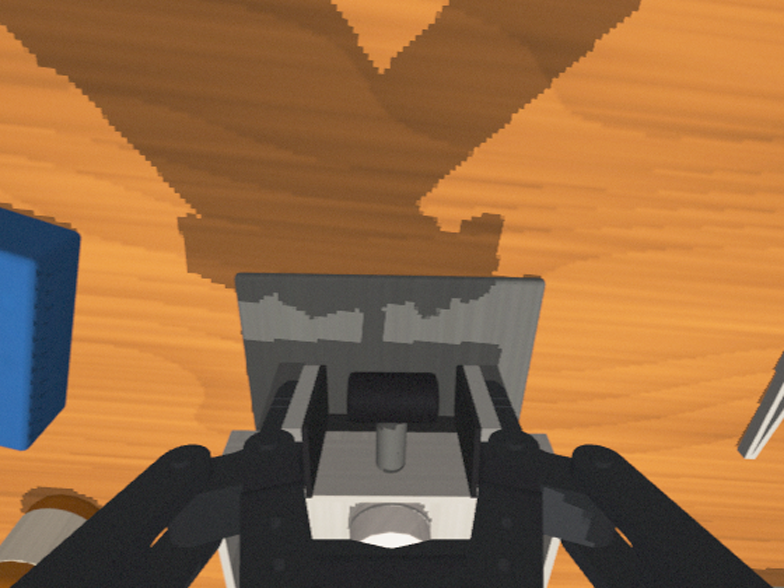

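View pics/s32.png

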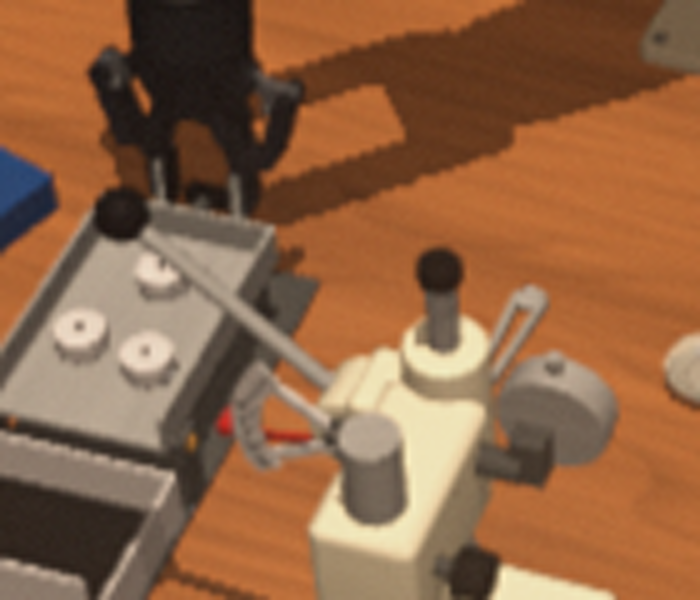

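```bash
python3 -m jog '[[-0.001,0.0005,0.003,0,0.5],[-0.001,0.0005,0.003,0,0.4],[-0.001,0.0005,0.003,0,0.3],[-0.001,0.0005,0.003,0,0.15],[-0.001,0.0005,0.003,0,0.15],[-0.001,0.0005,0.003,0,0.15],[-0.001,0.0005,0.003,0,0.15]]' 40; python3 -c "
from h import *
s=r.snapshot('wrist'); save(s,'w33',None,1.4)
st=r.sense();print(st['tool_pos'],st['ft_force'])
M=Ro.from_euler('xyz',st['tcp_rot'],degrees=True)
for a in (.1,.2,.3,.4,.5,.6):
  dx=185*(1-math.cos(a))+14*math.sin(a); dz=185*math.sin(a)+14*(math.cos(a)-1); y=math.radians(6)
  print(a,(M.inv().apply([dx*math.cos(y),dx*math.sin(y),dz])/1000).round(4))"
```

```text
time: 36.25
tool_pos: [418.1, -278.9, 58.3]
tcp_rot: [179.4, 8.4, -173.9]
ft_force: [-4.0, 7.1, 11.0]
finger_gap: 26.9
[ 418.06737678 -278.95970242   58.34335733] [-3.19154636  6.76847295 10.28701545]
0.1 [-0.005   0.0002 -0.0179]
0.2 [-0.0117  0.0004 -0.0351]
0.3 [-0.0202  0.0005 -0.0516]
0.4 [-0.0302  0.0007 -0.0672]
0.5 [-0.0418  0.0008 -0.0817]
0.6 [-0.0547  0.001  -0.095 ]
```

View pics/w33.png

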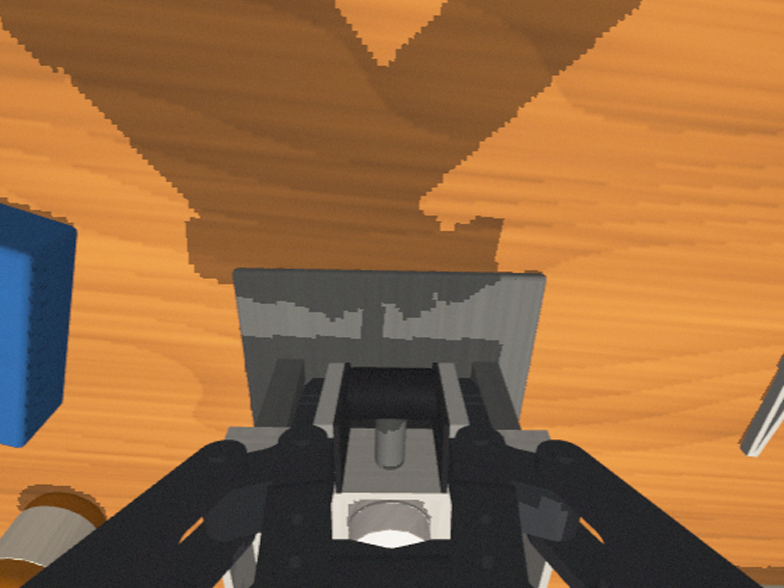

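```bash
python3 -m jog '[[-0.0025,0,-0.009,0,0.15],[-0.005,0.0002,-0.0179,0,0.15],[-0.0083,0.0003,-0.0265,0,0.15],[-0.0117,0.0004,-0.0351,0,0.15],[-0.016,0.0004,-0.0434,0,0.15],[-0.0202,0.0005,-0.0516,0,0.15],[-0.0252,0.0006,-0.0594,0,0.15],[-0.0302,0.0007,-0.0672,0,0.15],[-0.036,0.0007,-0.0745,0,0.15],[-0.0418,0.0008,-0.0817,0,0.15],[-0.0418,0.0008,-0.0817,0,0.15]]'; python3 -c "
from h import *
s=r.snapshot('top'); save(s,'t34',(310,140,450,260),5)
s=r.snapshot('scene'); save(s,'s34',(140,150,280,290),5)
st=r.sense();print(st['tool_pos'],st['tcp_rot'],st['ft_force'],st['joint_pos'].round(1))"
```

```text
time: 37.4
tool_pos: [448.3, -276.3, 146.8]
tcp_rot: [179.5, 8.5, -173.9]
ft_force: [3.8, -3.1, -6.8]
finger_gap: 26.7
[ 447.46077748 -276.34655534  145.58135475] [ 179.46007631    8.41457948 -173.93104685] [ 4.27743102 -4.04383532 -5.74783512] [ -41.9   -6.7  109.     6.9   72.5 -139.8]
```

View pics/t34.png

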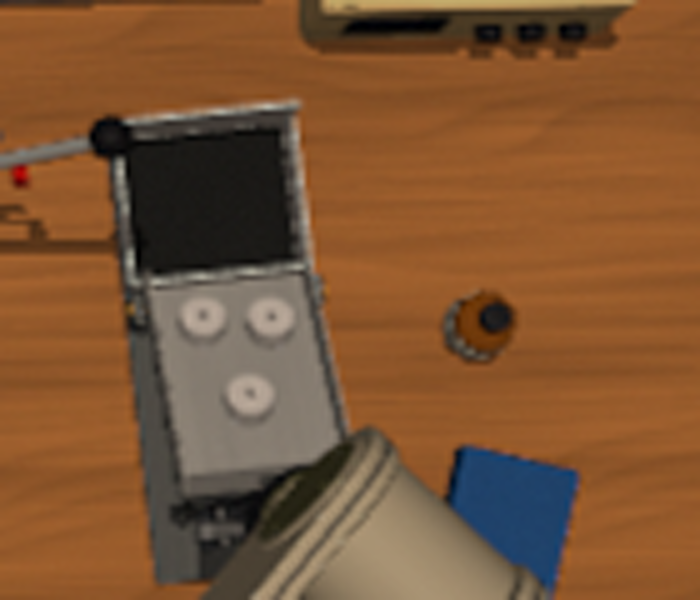

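View pics/s34.png

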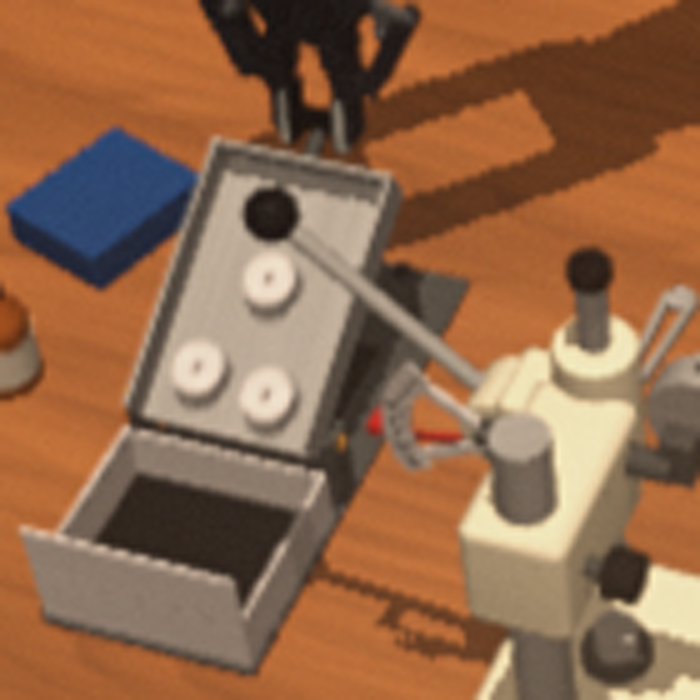

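```bash
python3 -m jog '[[-0.003,0,-0.003,0,0.15],[-0.006,0,-0.006,0,0.15],[-0.006,0,-0.006,0,0.15],[-0.006,0,-0.006,0,0.15],[-0.006,0,-0.006,0,0.15],[-0.006,0,-0.006,0,0.15]]'; python3 -c "
from h import *
s=r.snapshot('scene'); save(s,'s35',(140,150,280,290),5)
st=r.sense();print(st['tool_pos'],st['ft_force'])"
```

```text
time: 38.1
tool_pos: [452.2, -275.9, 152.3]
tcp_rot: [179.5, 8.4, -173.9]
ft_force: [-0.3, -3.6, -2.3]
finger_gap: 27.1
[ 452.2269186  -275.97466585  152.30843922] [-0.72575244 -2.47025688 -2.33549678]
```

View pics/s35.png

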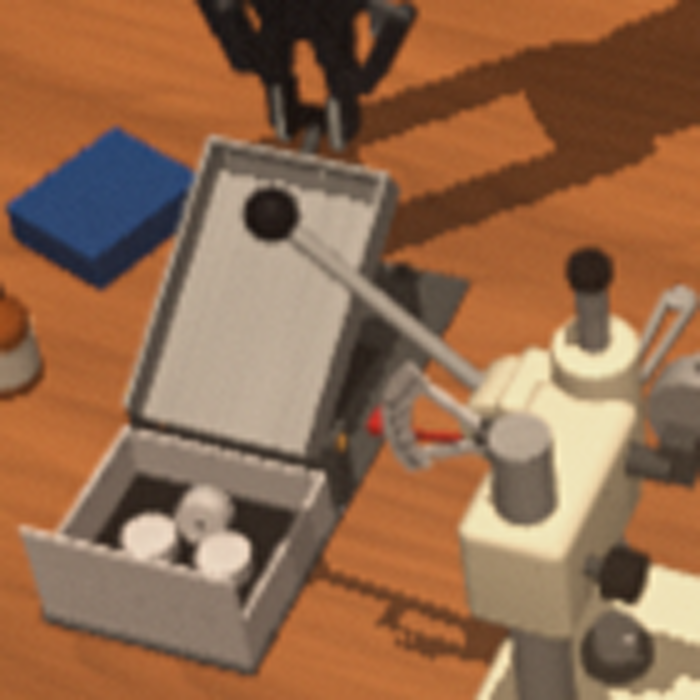

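```bash
python3 -c "
from h import *
st=r.sense(); M=Ro.from_euler('xyz',st['tcp_rot'],degrees=True); y=math.radians(6)
D=lambda a:np.array([(185*(1-math.cos(a))+14*math.sin(a))*math.cos(y),(185*(1-math.cos(a))+14*math.sin(a))*math.sin(y),185*math.sin(a)+14*(math.cos(a)-1)])
p=st['tool_pos']; base=np.array([418.1,-278.9,58.3]); 
for a in (.5,.45,.4,.35,.3,.25,.2,.16,.12,.09,.06,.03,0): print(a,(M.inv().apply(base+D(a)-p)/1000).round(4))"
```

```text
0.5 [0.0059 0.0006 0.0062]
0.45 [0.0118 0.0005 0.0134]
0.4 [0.0174 0.0005 0.0208]
0.35 [0.0226 0.0004 0.0284]
0.3 [0.0274 0.0003 0.0364]
0.25 [0.0319 0.0003 0.0445]
0.2 [0.0359 0.0002 0.0529]
0.16 [0.0388 0.0001 0.0597]
0.12 [0.0414 0.0001 0.0666]
0.09 [0.0432 0.     0.0719]
0.06 [ 0.0448 -0.      0.0772]
0.03 [ 0.0463 -0.0001  0.0826]
0 [ 0.0476 -0.0001  0.088 ]
```

```bash
python3 -m jog '[[0.0059,0.0006,0.0062,0,0.15],[0.0118,0.0005,0.0134,0,0.15],[0.0174,0.0005,0.0208,0,0.15],[0.0226,0.0004,0.0284,0,0.15],[0.0274,0.0003,0.0364,0,0.15],[0.0319,0.0003,0.0445,0,0.15],[0.0359,0.0002,0.0529,0,0.15],[0.0388,0.0001,0.0597,0,0.15],[0.0414,0.0001,0.0666,0,0.15],[0.0432,0,0.0719,0,0.15],[0.0448,0,0.0772,0,0.15],[0.0463,-0.0001,0.0826,0,0.15],[0.0476,-0.0001,0.088,0,0.15],[0.0476,-0.0001,0.088,0,0.15],[0.0476,-0.0001,0.088,0,0.15]]'; python3 -c "
from h import *
s=r.snapshot('scene'); save(s,'s36',(140,150,280,290),5)
st=r.sense();print(st['tool_pos'],st['ft_force'])"
```

```text
time: 39.65
tool_pos: [417.8, -278.9, 58.9]
tcp_rot: [179.4, 8.4, -173.9]
ft_force: [-7.6, 1.1, 13.6]
finger_gap: 27.0
[ 417.82083809 -278.88143128   58.94848288] [-7.88942768  0.66619992 14.48148193]
```

View pics/s36.png

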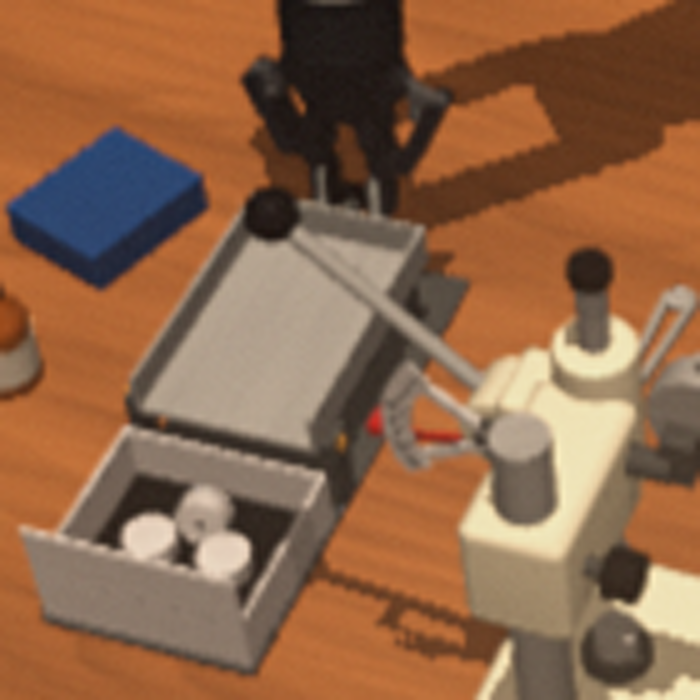

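```bash
python3 -m jog '[[0,0,0,0,0.15],[0,0,0,0,0.25],[0,0,0,0,0.4],[0,0,0,0,0.5],[0,0,0,0,0.5],[0,0,0,0,0.5],[0,0,-0.02,0,0.5],[0,0,-0.05,0,0.5],[-0.02,0,-0.09,0,0.5],[0,0,-0.13,0,0.5],[0,0,-0.16,0,0.5],[0,0,-0.16,0,0.5],[0,0,-0.16,0,0.5]]'; python3 -c "
from h import *
s=r.snapshot('wrist'); save(s,'w37',None,1.4)
s=r.snapshot('top'); save(s,'t37',(110,100,450,300),2.3)
s=r.snapshot('scene'); save(s,'s37',(100,130,500,400),1.9)
st=r.sense();print(st['tool_pos'],st['ft_force'])"
```

```text
time: 41.0
tool_pos: [395.2, -283.2, 217.9]
tcp_rot: [179.5, 8.5, -173.9]
ft_force: [0.1, -0.1, -0.8]
finger_gap: 42.7
[ 394.35002051 -282.1305528   215.45326271] [ 0.14001011 -0.56536814 -0.39231666]
```

View pics/w37.png

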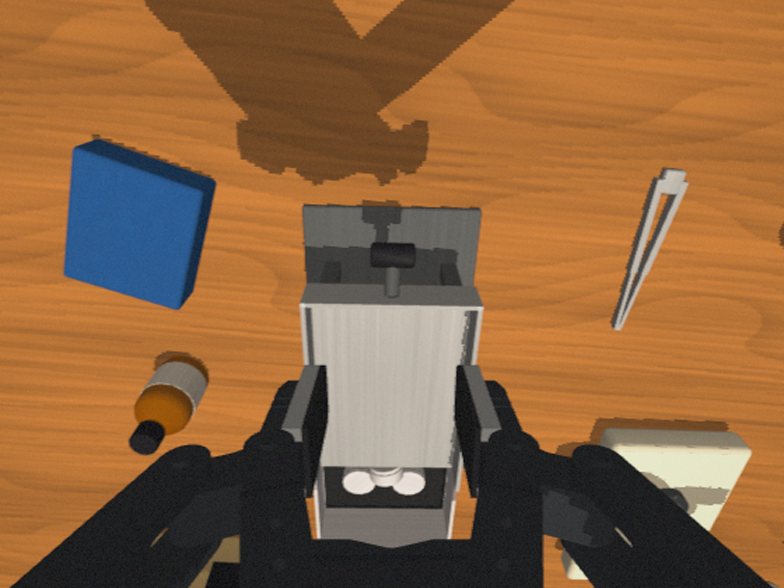

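View pics/t37.png

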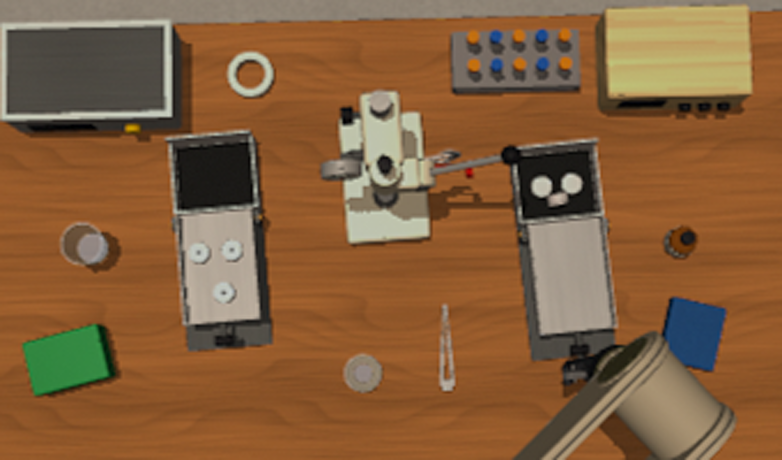

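View pics/s37.png

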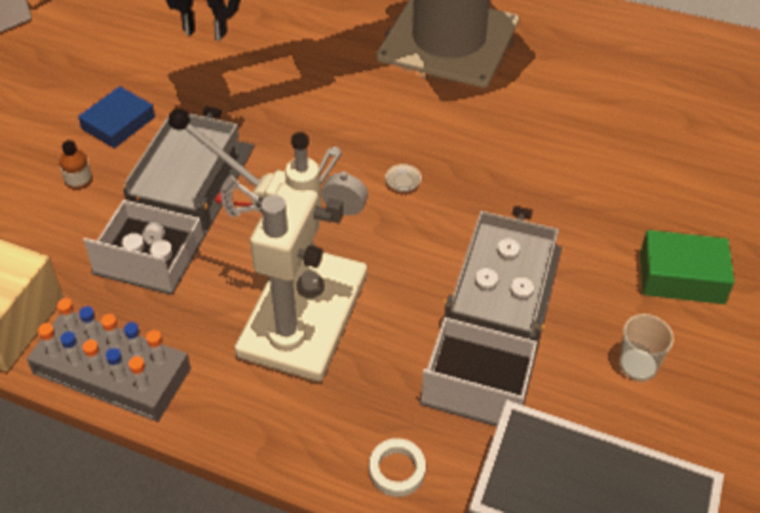

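```bash
python3 -c "
from h import *
print(r.hand_in())"
```

```text
the job is handed in; nothing more can be done
None
```

The job was done and handed in at about 41 s. No verdict was reported.

**Gauging:** The left tray's front stub stood on the anvil, let go, within about 2 mm of centre by the wrist camera. The lever firmed up at about 0.9 rad: I measured 0.89 in the image just before it firmed. I held it for more than 0.5 s at about 9–11 N above the spring. That makes the stub 12 mm, so the 16 mm stubs were in the right tray. The wrist picture had also suggested 12 mm. I then let the lever up and put the stub back in the left tray.

**Tipping:** I gripped the right tray by its handle and lifted it to about 0.5 rad. All three stubs slid into its pan, and I lowered the tray slowly to its stop and let go.

**Last checks:** These were by picture; I could not read the tray or lever joints directly.
- The left tray is down with its three stubs standing in it.
- The right tray is down and empty, with its three stubs in the pan. One of them lies tilted against the others, and I did not measure its height.
- The lever is up.
- The surrounding things look unmoved.
- The gripper is clear, with no contact force.

**Tilting the gripper:** The moves only shift the tool and turn it about its own axis. I leaned the gripper to 47° to reach the anvil by repeatedly asking for poses just out of reach, then brought it back to about 8° for the handle. Joints 2 and 3 sat right at their range ends for parts of that; readings passed the listed ends by no more than about 0.01°.

**Disagreements:** The top and wrist cameras differed by about 3 mm. My first set-down on the anvil was about 4 mm too far in, and I corrected it before letting go.

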